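# Make up a gauge kit and a transmitter kit from the bench stock

## Task

Make up two fitting kits in the foam-lined trays: the red tray takes the pressure gauge (dial up), the brass pipe union (standing upright) and the larger spanner; the blue tray takes the pressure transmitter and the row of rail terminals, each part fully down in the cavity cut for it. The terminals lie on top of the spanners in the green stock bin, so lift them off before you take the spanner. The grey cable gland and the smaller spanner are not needed: leave the gland standing where it is and the small spanner in the bin.

Things in the scene. Friction and masses are not known exactly. Their poses are not given: they have to be found in the camera images.
- tray_red: Red tray with black foam inlay, fixed, 212x164 mm, lying on a 7 mm wallet. Origin: centre of underside; x along its length, y left. Rim 17, foam top 15, cavity floors 5 mm up. Cavities (mm): gauge keyhole, round 78 wide at x53 y-34, 28 wide stem channel from it to x-10; union hole 40 wide at x-62 y-34; spanner slot 178x43 along x at x0 y36, floor 8, crossed at x0 by a finger scoop 38 in x, 78 in y, floor 5.
- tray_blue: Blue tray with black foam inlay, same size, build and frame as the red one (origin at the centre of its underside, x along its length, rim 17, foam top 15, cavity floors 5 mm up), fixed. Cavities (mm): transmitter seat 164 along x by 50 along y, centred at x0 y38, crossed at x0 by a finger scoop 40 in x, 76 in y; terminals seat 60 along x by 68 along y, centred at x0 y-40.
- stock_bin: Green open bin, fixed on the bench, 212x122 mm over its rim, 26 mm high, walls and floor 3 mm, inside 198x108 mm. Origin: centre of underside, x along its length. Both spanners lie in it along x, about 22 mm either side of its middle (which is on which side varies), the terminals across both shanks. Carry parts above 170 mm: an instrument 166 mm high stands behind, a 70 mm tester to the right.
- gauge: Loose pressure gauge on its back, white dial up: black case 64 mm across, 29 mm high, brass stem 12 mm thick; 87 mm long over both, 0.19 kg. Origin on the underside at mid length: case centre at x+11.5 mm, stem along -x to x-44. Grasp the case along y, above 14 mm height to clear the tray. In the tray: origin at x41.5 y-34 mm, axes parallel to the tray's (stem to tray -x).
- union_brass: Loose brass pipe union standing upright, 40 mm high, 0.07 kg: foot nut 22x25 mm (to 12 mm height), upper nut 19 mm over flats from 18 to 28 mm height, 14 mm tube above. Origin: centre of its foot, z up, x across flats.
- gland: Loose grey plastic cable gland, standing upright on its thread, 45 mm high, 30 mm wide, foot 19 mm wide. Not needed: it stays standing where it is. Origin: centre of its foot, z up.
- spanner_large: Loose bright steel spanner, the larger one: 163 mm long, heads 29 mm wide and 7 mm thick, shank 14 mm wide (1 to 6 mm above the underside), 0.09 kg. Origin: mid length on the underside, y along it. Grasp across the shank at its middle; goes in its slot either way round, the fingers opening in the scoop (some 10 mm each side).
- spanner_small: Loose bright steel spanner, the smaller one: 138 mm long, heads 25 mm wide, 6 mm thick. Stays in the bin. Origin: mid length on the underside, y along it.
- terminals: Loose row of rail terminals, grey with some blue: block 45 (x) by 57 (y) by 36 mm high, 0.09 kg. Lies at the start across the two spanners, about 9 mm above the bench. Origin: centre of underside, z up. Grasp across the 45 mm; in the tray its y lies along the tray's y.
- transmitter: Loose pressure transmitter: white barrel 32 mm thick, black square head at its +y end, brass nipple at -y; 148 mm long, 34 mm high, 0.28 kg. Origin on the underside at mid length, y along it; barrel from y-40 to +30 mm, axis 16 mm up. Grasp low across the barrel at its middle, so that the tips reach well under its axis (the scoop has room); in the tray it lies along the tray's x, either way round.

How it is judged (in metres and radians):
At the end, for the whole second after the job is handed in: Each of the five parts rests released in its own cavity: within 15 mm of its place there, within 4 mm of the floor, tilted less than 9 degrees, spanner and transmitter within 11 degrees along the tray. Small spanner in the bin; gland upright within 30 mm of its start (x of gauge in the frame of tray_red between 0.0265 and 0.0565 m and y of gauge in the frame of tray_red between -0.049 and -0.019 m and z of each of gauge, union_brass in the frame of tray_red below 0.009 m and angle between each of gauge, union_brass, spanner_large, transmitter, terminals, gland's own z axis and vertical below 0.15 rad and linear speed of each of gauge, union_brass, spanner_large, transmitter, terminals below 0.02 m/s and x of union_brass in the frame of tray_red between -0.077 and -0.047 m and y of union_brass in the frame of tray_red between -0.049 and -0.019 m and x of spanner_large in the frame of tray_red between -0.015 and 0.015 m and y of spanner_large in the frame of tray_red between 0.021 and 0.051 m and z of spanner_large in the frame of tray_red below 0.012 m and angle between the y axis of spanner_large and the x axis of tray_red, either way round below 0.2 rad and x of transmitter in the frame of tray_blue between -0.015 and 0.015 m and y of transmitter in the frame of tray_blue between 0.023 and 0.053 m and z of each of transmitter, terminals in the frame of tray_blue below 0.009 m and angle between the y axis of transmitter and the x axis of tray_blue, either way round below 0.2 rad and x of terminals in the frame of tray_blue between -0.015 and 0.015 m and y of terminals in the frame of tray_blue between -0.055 and -0.025 m and x of spanner_small in the frame of stock_bin between -0.1 and 0.1 m and y of spanner_small in the frame of stock_bin between -0.055 and 0.055 m and z of spanner_small in the frame of stock_bin below 0.02 m and distance of gland from where it was at the start of the episode below 0.03 m); the robot touches nothing.
It fails at once if the larger spanner is dragged out while the terminals still lie in the bin (distance of spanner_large from where it was at the start of the episode above 0.04 m and distance between terminals and stock_bin below 0.08 m).
It fails at once if the gauge is turned over (angle between gauge's own z axis and vertical above 1.3 rad).
It fails at once if the terminals are tipped over (angle between terminals's own z axis and vertical above 1.2 rad).
It also fails if it takes over 141 s, if anything falls off the work surface, if the arm or the gripper's body presses on something with over 40 N, if the wrist force passes 120 N, or if a joint passes its speed limit or range.

## Robot

A 6-joint arm with a two-finger parallel gripper is mounted at the origin on a cart in front of the work surface, level with it; the furniture and walls round the work are solid. World frame = base frame: x ahead of the robot, y to its left, z up, the work surface at z = 0. Lengths are in mm, angles in rad, forces in N, time in s.
With the tool pointing down it reaches from about 350 to 875 mm from the base axis. Payload 4.2 kg.
Tool frame: the origin (TCP) lies midway between the tips of the shut fingers; the grasp point (between the pads) lies 19 mm behind it; z points along the fingers, y is the direction in which the jaws open and shut (so a half turn about z gives the same grasp; the last joint's range is limited). The gripper opens to 85 mm and grips with 20 to 120 N. Pads are 22 mm wide; open, the fingers measure 114 mm over their backs; the gripper's body (76 mm by 85 mm) begins 54 mm behind the grasp point. The pads swing forward as they close: fully open they stand 13 mm farther back than shut.
Start: joints at [-1.027, 0.385, 0.008, 0, -1.194, -0.259], TCP at [175.62, -599.797, 231.312] pointing down, gripper open.
Joint ranges: [-3.14, 3.14], [-1.21, 2.06], [-1.07, 1.41], [-3.16, 2.05], [-2.99, -0.16], [-3.1, 3.1]. Speed limits (rad/s): [2.79, 2.79, 3.14, 3.14, 3.14, 3.14].

## Interface

Orientations are given as a unit quaternion [x, y, z, w].
In Python, from bench import arm gives the robot as it stands.
- The arm moves only by the tool send_rows, never from a script. Its arguments are lists of equal length, an entry for each row: "translation": the shift along the tool's x, y, z in mm, a list of three; "dr": the turn, a rotation vector about the tool's x, y, z in degrees, a list of three; "grip": the finger opening in mm, from 0 to 85.4. In form: {"translation": [[dx, dy, dz], ...], "dr": [[ax, ay, az], ...], "grip": [grip, ...]}. A call has exactly 5 rows; each row shifts and turns the commanded pose from where the row before left it, along the tool's axes as they then stand; what a row does not reach is not made up. A row lasts 1/8 s, in which the tool goes at most 62.5 mm and 10.7 degrees, less where a joint would pass 70% of its speed; a pose out of reach is approached as far as the arm can. A call with a gripper value outside its range is refused whole. The fingers move at their own pace and stop on an object; the grip force is fixed at half the most. Time passes only in rows, so rows that do not move let the fingers close, or fill a call up. It gives the time, the measured TCP pose, the force and the opening at its end, in the units of the state.
- arm.read_state(): the state, without advancing time (a new reading comes with each control period).
- arm.get_image(name): name is "scene" or "top"; returns the picture (480x640x3 uint8, red, green, blue); there is no depth.
- arm.camera_info(name): a dict with "fx", "fy", "cx", "cy" (pixels), "D" ([k1, k2, p1, p2, k3] as OpenCV has them; the pictures are not rectified), "cam_to_world" (4x4, takes a point from camera to world coordinates). Camera axes: x right, y down, z forward; pixel columns grow to the right and rows downward; lengths in mm; the calibration is good to about 2 mm. A picture is of the moment at which its call begins. camera_info takes no time and is no camera call.
- arm.job_done(): hands the job in, once; it reports no verdict.
Trained networks look in the newest picture that a camera, given by its name, has taken for a name from the list of things; names that differ only in an ending like _2 or _b are one class to them, and where a whole thing is asked for, a point or a joint stands for the part that bears it (a point fixed in the world has none). Each returns a list of dicts, best first, with "confidence" (0 to 1); they miss things now and then, are a little off and sometimes report something else, mostly with a low value. They report only what shows in the picture. A call takes as long as a camera call.
- arm.search_frame(thing, camera): "xyz" ([x, y, z] in mm, in world coordinates, good to about 4 mm: the middle of the surface that is visible of it).
- arm.place_of(thing, camera): "xyz" ([x, y, z] in mm, in world coordinates, good to about 4 mm: a listed point, or the origin of a listed thing).
The state is a dict: "clock": time; "joints": joint angles; "joint_vel": joint speeds; "joint_efforts": joint torques, N m; "position": TCP position; "ee_rot": TCP orientation; "contact_force": force on the tool from outside, world axes, zero at the start; "wrist_torque": the same for the moment, N m; "gripper_width": finger opening in mm.
Only numpy, scipy, OpenCV 4.12 (cv2) and the standard library are available. Lean on these libraries where they do the work, as an engineer would, in place of code of your own. Each camera call takes 0.05 s, during which the arm holds its last target.

## Working session

There is one attempt and no reset: what is moved stays moved. The work goes in short steps, Python scripts to look and compute and a tool call to move; the robot and the scene stay as the last step left them, time stands still between calls to the robot, and variables do not carry over. Pictures are saved under pics/ and viewed, and the job is handed in when it is done.

Besides the shell and the picture viewer there is one more tool, called after "Request:" as a command line: name --argument value ..., lists and objects as JSON in quotes. send_rows: Moves the arm, as the interface text tells. Its arguments: {"type":"object","properties":{"translation":{"type":"array"},"dr":{"type":"array"},"grip":{"type":"array"}},"required":["translation","dr","grip"]}

```bash
mkdir -p pics; ls; python3 - <<'E'
from bench import arm
import cv2,numpy as np
s=arm.read_state();print(s)
for n in("scene","top"):
    im=arm.get_image(n);cv2.imwrite(f"pics/{n}0.png",im[:,:,::-1]);i=arm.camera_info(n);print(n,i)
E
```

```text
pics
{'clock': 0.0, 'joints': array([-1.02743632e+00,  3.85549012e-01,  6.58388166e-03, -5.17381111e-04,
       -1.19395574e+00, -2.58593729e-01]), 'joint_vel': array([ 9.10380739e-04,  1.29433895e-03,  2.08023970e-03, -4.98604710e-05,
       -2.79491786e-04,  5.21297722e-04]), 'joint_efforts': array([-8.30057361e-04, -3.92287874e+01,  1.88397700e+01,  4.18613791e+00,
       -4.67050209e-03,  6.64499368e-06]), 'position': array([ 175.43376942, -599.25518843,  230.20697546]), 'ee_rot': array([-1.41807972e-01,  9.89893587e-01,  1.07185861e-03, -1.93257289e-04]), 'contact_force': array([-0.40095959, -0.25118887, -0.47464703]), 'wrist_torque': array([ 0.03043932, -0.02710636,  0.03136746]), 'gripper_width': 85.53246554639168}
scene {'fx': 492.1078534042938, 'fy': 492.1078534042938, 'cx': 324.7717738179801, 'cy': 239.14547992589135, 'D': array([-0.00709136,  0.        ,  0.        ,  0.        ,  0.        ]), 'cam_to_world': array([[-4.53217521e-01, -3.93401582e-01,  7.99893164e-01,
        -4.02066896e+02],
       [-8.91225011e-01,  1.82201972e-01, -4.15355776e-01,
         3.92198658e+02],
       [ 1.76595077e-02, -9.01131309e-01, -4.33186455e-01,
         5.45889441e+02],
       [ 0.00000000e+00,  0.00000000e+00,  0.00000000e+00,
         1.00000000e+00]])}
top {'fx': 468.8942112711323, 'fy': 468.8942112711323, 'cx': 321.2304518710029, 'cy': 242.622773998581, 'D': array([-0.03626307,  0.        ,  0.        ,  0.        ,  0.        ]), 'cam_to_world': array([[-1.03437406e-02, -9.94824179e-01,  1.01083434e-01,
         3.88335025e+02],
       [-9.99943732e-01,  1.05286880e-02,  1.29630286e-03,
        -7.19260034e+01],
       [-2.35386936e-03, -1.01064337e-01, -9.94877108e-01,
         1.24190558e+03],
       [ 0.00000000e+00,  0.00000000e+00,  0.00000000e+00,
         1.00000000e+00]])}
```

View pics/top0.png

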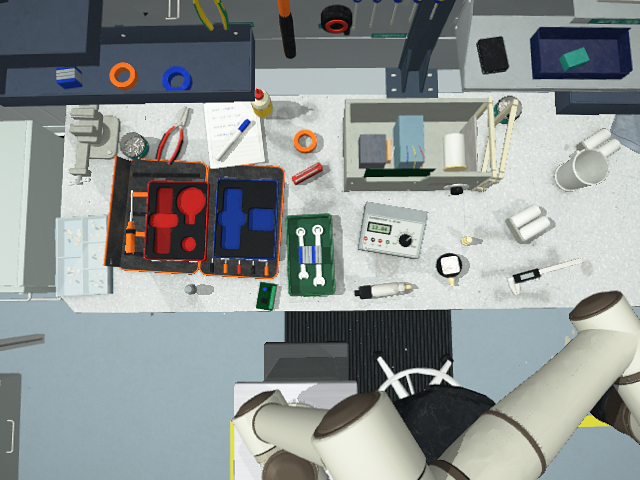

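View pics/scene0.png

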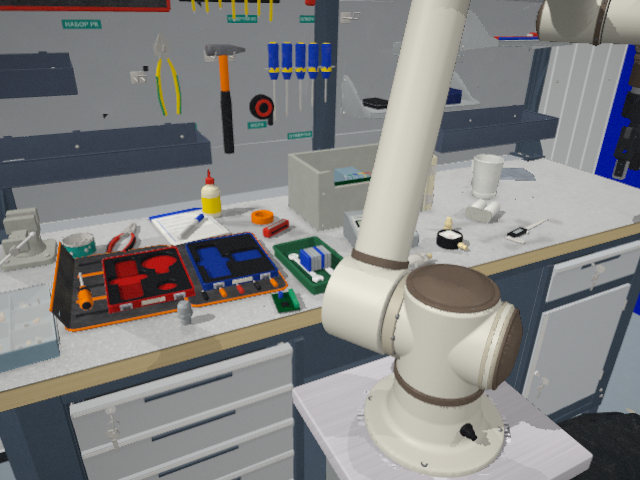

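```bash
cat > h.py <<'E'
from bench import arm
import cv2,numpy as np
from scipy.spatial.transform import Rotation as R
def ray(n,uv,z):
    i=arm.camera_info(n);K=np.array([[i['fx'],0,i['cx']],[0,i['fy'],i['cy']],[0,0,1]]);T=i['cam_to_world']
    p=cv2.undistortPoints(np.array(uv,float).reshape(-1,1,2),K,i['D']).reshape(-1,2)
    d=np.c_[p,np.ones(len(p))]@T[:3,:3].T
    o=T[:3,3];z=np.broadcast_to(z,len(p))
    return o+d*((z-o[2])/d[:,2])[:,None]
def proj(n,P):
    i=arm.camera_info(n);K=np.array([[i['fx'],0,i['cx']],[0,i['fy'],i['cy']],[0,0,1]]);T=np.linalg.inv(i['cam_to_world'])
    return cv2.projectPoints(np.array(P,float).reshape(-1,3),cv2.Rodrigues(T[:3,:3])[0],T[:3,3],K,i['D'])[0].reshape(-1,2)
def crop(n,name,x0,y0,w,h,s):
    im=arm.get_image(n)[:,:,::-1]
    cv2.imwrite('pics/'+name,cv2.resize(im[y0:y0+h,x0:x0+w],None,fx=s,fy=s,interpolation=cv2.INTER_CUBIC))
E
python3 - <<'E'
from h import *
for t in "tray_red tray_blue stock_bin gauge union_brass gland spanner_large spanner_small terminals transmitter".split():
    for c in("top",):
        print(t,[(np.round(r['xyz']),round(r['confidence'],2)) for r in arm.place_of(t,c)[:3]])
E
```

```text
tray_red [(array([578., 310.,   8.]), 0.67), (array([ 515., -452.,   -2.]), 0.59)]
tray_blue [(array([577., 130.,  13.]), 0.95)]
stock_bin [(array([482., -39.,  -2.]), 0.67)]
gauge [(array([ 440., -410.,   -2.]), 0.67)]
union_brass [(array([ 517., -452.,   -2.]), 0.58), (array([ 392., -223.,    1.]), 0.18)]
gland [(array([399., 266.,  -0.]), 0.66)]
spanner_large [(array([484., -57.,   3.]), 0.78)]
spanner_small [(array([487., -19.,   2.]), 0.62)]
terminals [(array([480., -39.,   7.]), 0.85)]
transmitter [(array([ 390., -225.,    2.]), 0.69), (array([482., -60.,   3.]), 0.32)]
```

```bash
python3 - <<'E'
from h import *
crop("top","c1.png",130,155,215,160,3.7)
crop("top","c2.png",330,195,200,120,4)
crop("top","c3.png",280,205,70,100,6)
E
```

```text
(no output)
```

View pics/c1.png

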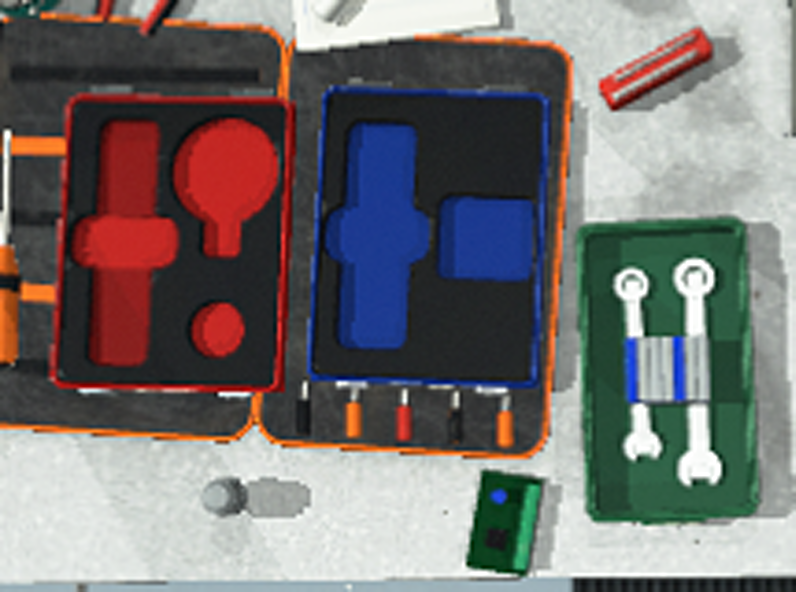

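View pics/c2.png

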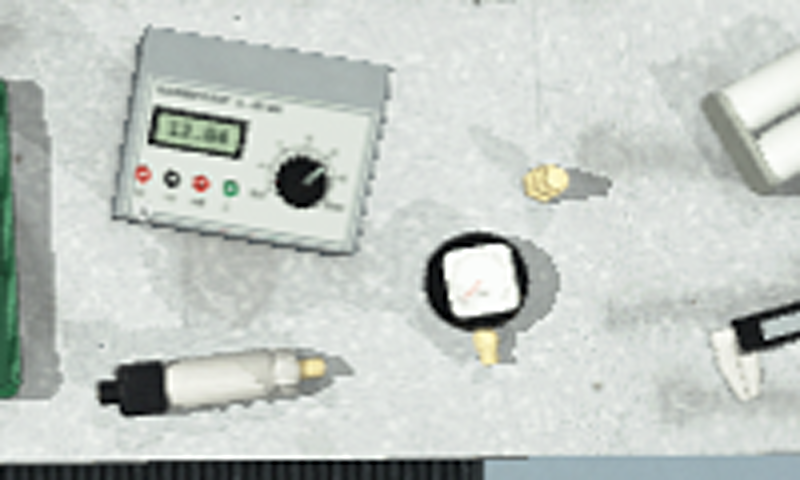

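View pics/c3.png

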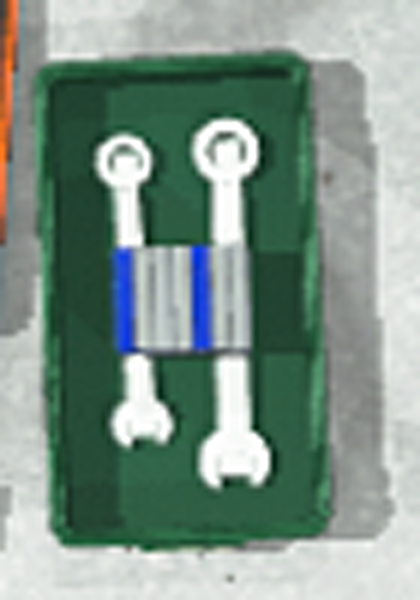

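```bash
python3 - <<'E'
from h import *
def c(pts,x0,y0,s): return (np.array(pts,float)+.5)/s-.5+[x0,y0]
np.set_printoptions(precision=1,suppress=True)
def rect(P,n):
    m=P[:,:2].mean(0);a=(P[0]+P[1]-P[2]-P[3])[:2]; b=(P[0]+P[3]-P[1]-P[2])[:2]
    print(n,m,'yaw x',np.degrees(np.arctan2(a[1],a[0])),'yaw y-90',np.degrees(np.arctan2(b[1],b[0]))-90,np.linalg.norm(a)/2,np.linalg.norm(b)/2)
rect(ray("top",c([(68,95),(294,100),(282,390),(54,385)],130,155,3.7),24),'red')
rect(ray("top",c([(326,86),(552,93),(538,387),(310,380)],130,155,3.7),24),'blue')
rect(ray("top",c([(578,225),(747,215),(760,515),(587,522)],130,155,3.7),26),'bin')
rect(ray("top",c([(115,247),(248,245),(250,352),(118,353)],280,205,6),46),'term')
P=ray("top",c([(226,118),(234,490)],280,205,6),8);print('spL',P,np.linalg.norm(P[0]-P[1]),P.mean(0))
P=ray("top",c([(124,133),(140,447)],280,205,6),8);print('spS',P,np.linalg.norm(P[0]-P[1]),P.mean(0))
P=ray("top",c([(98,391),(325,367)],330,195,4),16);print('tr',P,np.linalg.norm(P[0]-P[1]),P.mean(0))
P=ray("top",c([(476,281),(487,362)],330,195,4),[25,12]);print('gauge',P,np.linalg.norm(P[0]-P[1]),np.degrees(np.arctan2(*(P[0]-P[1])[[1,0]])))
P=ray("top",c([(554,178),(538,188)],330,195,4),[40,6]);print('union',P)
P=ray("top",c([(222,497)],130,155,3.7),[40]);print('gland',P)
for t in "tray_red tray_blue gauge union_brass transmitter terminals".split():
    print(t,[(np.round(r['xyz']),round(r['confidence'],2)) for r in arm.place_of(t,"top")[:2]],[(np.round(r['xyz']),round(r['confidence'],2)) for r in arm.search_frame(t,"top")[:2]])
s=arm.read_state();print(R.from_quat(s['ee_rot']).as_matrix())
E
```

```text
red [576.5 309.9] yaw x -1.3007834260468227 yaw y-90 -1.9407462987007449 208.742561440712 163.15017880989686
blue [578.7 126.2] yaw x -2.5294974262029255 yaw y-90 -2.4287567526793197 211.26774488304866 161.84873129616764
bin [482.2 -41.2] yaw x 1.644719972052471 yaw y-90 2.2623109802611054 210.5677347766922 120.35267071407837
term [479.8 -41.4] yaw x 0.8837616546748516 yaw y-90 0.050591467884757435 45.52823843494074 56.48414616868781
spL [[562.9 -60.3   8. ]
 [398.8 -62.2   8. ]] 164.03005108071633 [480.9 -61.2   8. ]
spS [[556.6 -15.1   8. ]
 [418.  -21.2   8. ]] 138.7793314121611 [487.3 -18.2   8. ]
tr [[ 381.9 -154.5   16. ]
 [ 395.8 -302.8   16. ]] 148.8858069834956 [ 388.9 -228.7   16. ]
gauge [[ 450.3 -401.2   25. ]
 [ 397.8 -410.    12. ]] 54.76486229395414 9.540371009391302
union [[ 515.5 -450.3   40. ]
 [ 512.6 -450.     6. ]]
gland [[394.8 267.8  40. ]]
tray_red [(array([580., 312.,  10.]), 0.56)] [(array([577., 310.,  28.]), 0.76)]
tray_blue [(array([577., 131.,   8.]), 0.58)] [(array([581., 131.,  25.]), 0.85)]
gauge [(array([ 439., -409.,   -0.]), 0.59), (array([487., -19.,   4.]), 0.53)] [(array([ 450., -404.,   24.]), 0.71)]
union_brass [(array([ 515., -453.,    0.]), 0.58)] [(array([454., -62.,  10.]), 0.71), (array([576., 129.,  24.]), 0.62)]
transmitter [(array([ 390., -224.,   -2.]), 0.92), (array([482., -40.,   0.]), 0.71)] [(array([ 390., -219.,   33.]), 0.72), (array([396., 267.,  39.]), 0.71)]
terminals [(array([480., -43.,   6.]), 0.59)] [(array([480., -42.,  43.]), 0.88)]
[[-1.  -0.3 -0. ]
 [-0.3  1.   0. ]
 [ 0.   0.  -1. ]]
```

```bash
cat >> h.py <<'E'
def T(x,y,z,yawdeg): 
    M=np.eye(4);M[:3,:3]=R.from_euler('z',yawdeg,degrees=True).as_matrix();M[:3,3]=[x,y,z];return M
def ap(M,P): return np.array(P,float)@M[:3,:3].T+M[:3,3]
def box(cx,cy,w,h,z): return [(cx+a*w/2,cy+b*h/2,z) for a,b in((1,1),(1,-1),(-1,-1),(-1,1))]
RED=T(577.5,310.5,7,-1.8); BLUE=T(578.5,128,7,-2.4)
E
python3 - <<'E'
from h import *
im=cv2.imread('pics/top0.png');x0,y0,s=130,155,3.7
o=cv2.resize(im[y0:y0+160,x0:x0+215],None,fx=s,fy=s,interpolation=cv2.INTER_CUBIC)
def dr(P,col):
    q=((proj("top",P)-[x0,y0]+.5)*s-.5).astype(int);cv2.polylines(o,[q.reshape(-1,1,2)],True,col,1)
a=np.linspace(0,6.28,40)
circ=lambda x,y,r,z:np.c_[x+r*np.cos(a),y+r*np.sin(a),0*a+z]
dr(ap(RED,box(0,0,212,164,17)),(0,255,255));dr(ap(BLUE,box(0,0,212,164,17)),(0,255,255))
dr(ap(RED,circ(53,-34,39,15)),(0,255,0));dr(ap(RED,circ(-62,-34,20,15)),(0,255,0));dr(ap(RED,box(0,36,178,43,15)),(0,255,0))
dr(ap(BLUE,box(0,38,164,50,15)),(0,255,0));dr(ap(BLUE,box(0,-40,60,68,15)),(0,255,0))
cv2.imwrite('pics/ov.png',o)
E
```

```text
(no output)
```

View pics/ov.png

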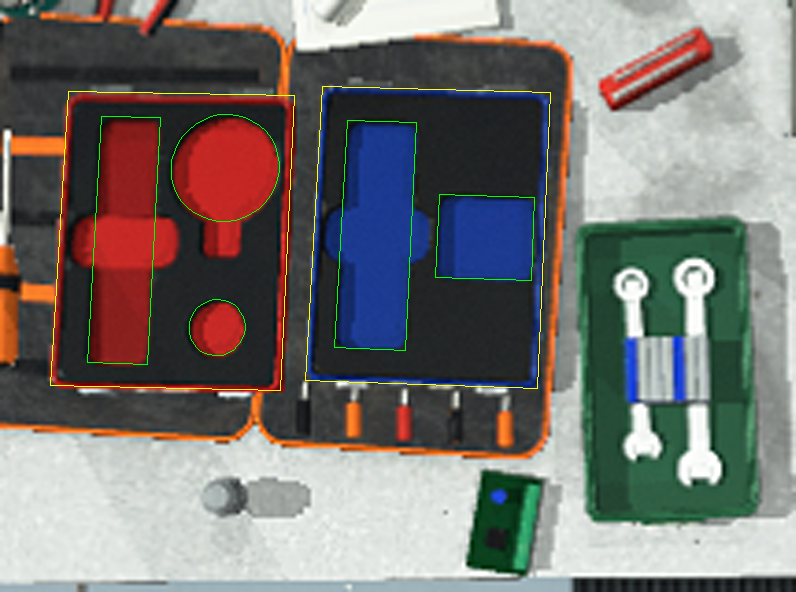

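```bash
sed -i 's/^RED=.*/RED=T(576,310,7,-1.8); BLUE=T(577.5,126.5,7,-2.4)/' h.py; cat >> h.py <<'E'
def plan(wps,start=None,vmax=55,verbose=True):
    """wps: list of (x,y,z,jawdeg,nrows or None). prints rows"""
    s=arm.read_state();p=s['position'].copy();r=R.from_quat(s['ee_rot'])
    print('t %.2f'%s['clock'],'p',np.round(p,1),'w %.1f'%s['gripper_width'],'F',np.round(s['contact_force'],1),'j',np.round(s['joints'],2), 'jaw %.1f'%np.degrees(np.arctan2(*r.as_matrix()[[1,0],1])))
    k=0
    for x,y,z,jaw,n in wps:
        t=np.array([x,y,z],float)
        cur=r.as_matrix()[:,1];cj=np.degrees(np.arctan2(cur[1],cur[0]))
        d=(jaw-cj+90)%180-90;j=np.radians(cj+d)
        yv=np.array([np.cos(j),np.sin(j),0]);zv=np.array([0,0,-1.]);xv=np.cross(yv,zv)
        tr=R.from_matrix(np.c_[xv,yv,zv])
        dist=np.linalg.norm(t-p);rot=np.degrees((r.inv()*tr).magnitude())
        if n is None:n=max(1,int(np.ceil(max(dist/vmax,rot/9))))
        tl=[];dl=[]
        for i in range(n):
            f=1/(n-i)
            d=r.inv().apply((t-p)*f);d=np.round(d,1 if dist<40 else 0)+0.
            w=np.round(np.degrees((r.inv()*tr).as_rotvec())*f,1)+0.
            p=p+r.apply(d); r=r*R.from_rotvec(np.radians(w))
            tl.append(d.tolist());dl.append(w.tolist())
        print('->',(x,y,z,jaw),n,'rows'); 
        print('  tr',tl);print('  dr',dl)
E
python3 - <<'E'
from h import *
plan([(450,-403.5,120,99.5,None),(450,-403.5,8,99.5,None)])
E
```

```text
t 1.35 p [ 175.6 -599.8  231.3] w 85.4 F [0.1 0.5 0.5] j [-1.03  0.38  0.01  0.   -1.19 -0.26] jaw 106.3
-> (450, -403.5, 120, 99.5) 7 rows
  tr [[-45.0, 16.0, 16.0], [-45.0, 17.0, 16.0], [-45.0, 17.0, 16.0], [-45.0, 18.0, 16.0], [-44.0, 19.0, 16.0], [-44.0, 20.0, 16.0], [-44.0, 21.0, 15.0]]
  dr [[0.0, 0.0, 1.0], [0.0, 0.0, 1.0], [0.0, 0.0, 1.0], [0.0, 0.0, 1.0], [0.0, 0.0, 0.9], [0.0, 0.0, 1.0], [0.0, 0.0, 0.9]]
-> (450, -403.5, 8, 99.5) 3 rows
  tr [[0.0, 0.0, 37.0], [0.0, 0.0, 38.0], [0.0, 0.0, 37.0]]
  dr [[0.0, 0.0, 0.0], [0.0, 0.0, 0.0], [0.0, 0.0, 0.0]]
```

Request:
send_rows --translation '[[-45,16,16],[-45,17,16],[-45,17,16],[-45,18,16],[-44,19,16]]' --dr '[[0,0,1],[0,0,1],[0,0,1],[0,0,1],[0,0,1]]' --grip '[85,85,85,85,85]'

```text
clock: 1.98
position: [372.5, -459.2, 151.1]
ee_rot: [-0.098, 0.995, -0.0, 0.0]
contact_force: [0.2, -0.3, -0.0]
gripper_width: 85.3
```

Request:
send_rows --translation '[[-44,20,16],[-44,21,15],[0,0,0],[0,0,0],[0,0,0]]' --dr '[[0,0,1],[0,0,1],[0,0,0],[0,0,0],[0,0,0]]' --grip '[85,85,85,85,85]'

```text
clock: 2.6
position: [449.3, -404.1, 120.9]
ee_rot: [-0.081, 0.997, -0.0, 0.0]
contact_force: [-0.4, -0.4, -0.4]
gripper_width: 84.6
```

```bash
python3 - <<'E'
from h import *
plan([(450,-403.5,8,99.5,3)])
crop("top","c4.png",370,180,160,120,5)
print(proj("top",[(450,-403.5,120)]))
E
```

```text
t 2.60 p [ 449.3 -404.1  120.9] w 84.6 F [-0.4 -0.4 -0.4] j [-0.46  0.45 -0.19  0.   -0.93 -0.94] jaw 99.2
-> (450, -403.5, 8, 99.5) 3 rows
  tr [[0.0, 0.0, 38.0], [0.0, 0.0, 37.0], [-1.0, 1.0, 38.0]]
  dr [[0.0, 0.0, -0.1], [0.0, 0.0, -0.1], [0.0, 0.0, -0.1]]
[[460.17605547 262.84563363]]
```

View pics/c4.png

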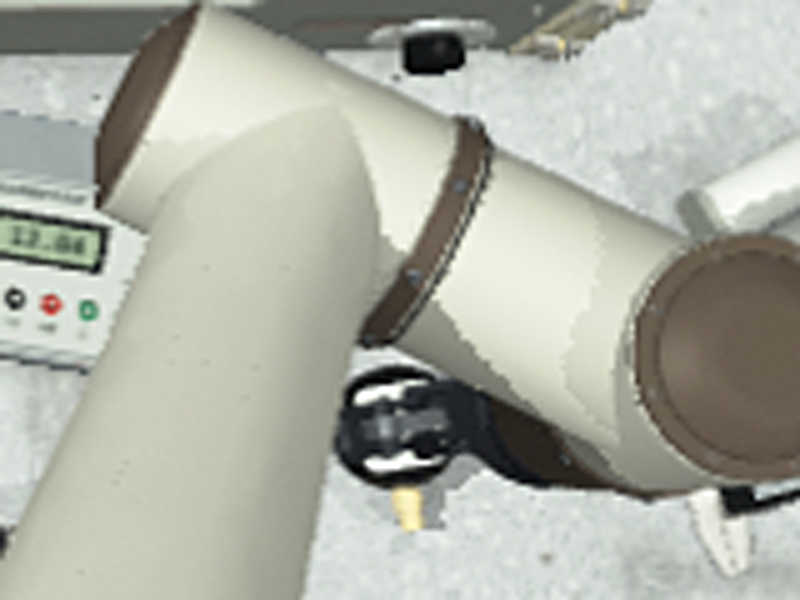

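Request:
send_rows --translation '[[0,0,38],[0,0,37],[-1,1,28],[0,0,10],[0,0,0]]' --dr '[[0,0,0],[0,0,0],[0,0,0],[0,0,0],[0,0,0]]' --grip '[85,85,85,85,85]'

```text
clock: 3.28
position: [450.5, -402.7, 7.4]
ee_rot: [-0.081, 0.997, -0.0, -0.0]
contact_force: [1.0, -0.9, 0.3]
gripper_width: 85.2
```

Request:
send_rows --translation '[[0,0,0],[0,0,0],[0,0,0],[0,0,0],[0,0,0]]' --dr '[[0,0,0],[0,0,0],[0,0,0],[0,0,0],[0,0,0]]' --grip '[85,60,60,60,60]'

```text
clock: 3.9
position: [451.9, -403.2, 9.6]
ee_rot: [-0.082, 0.997, -0.001, 0.001]
contact_force: [-1.4, 0.2, 6.8]
gripper_width: 61.2
```

```bash
python3 - <<'E'
from h import *
plan([(450,-403.5,8,99.5,1)])
crop("scene","s4.png",360,180,160,120,5)
E
```

```text
t 3.90 p [ 451.9 -403.2    9.6] w 61.2 F [-1.4  0.2  6.8] j [-0.46  0.59 -0.29  0.   -0.69 -0.95] jaw 99.4
-> (450, -403.5, 8, 99.5) 1 rows
  tr [[2.0, 0.0, 1.6]]
  dr [[-0.2, 0.1, -0.1]]
```

View pics/s4.png

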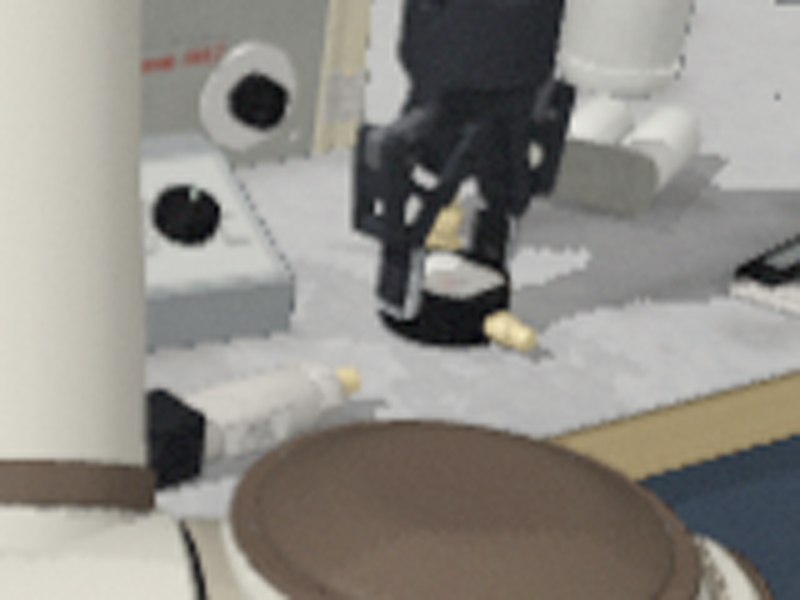

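Request:
send_rows --translation '[[0,0,0],[0,0,0],[0,0,-5],[0,0,-20],[0,0,-20]]' --dr '[[0,0,0],[0,0,0],[0,0,0],[0,0,0],[0,0,0]]' --grip '[50,40,40,40,40]'

```text
clock: 4.58
position: [450.1, -401.6, 52.3]
ee_rot: [-0.081, 0.997, 0.001, -0.001]
contact_force: [0.3, 0.3, -2.3]
gripper_width: 61.0
```

```bash
python3 - <<'E'
from h import *
plan([(450,-403.5,8,99.5,1)])
crop("scene","s5.png",360,160,160,120,5)
crop("top","c5.png",370,180,160,120,5)
E
```

```text
t 4.58 p [ 450.1 -401.6   52.3] w 61.0 F [ 0.3  0.3 -2.3] j [-0.46  0.53 -0.26 -0.   -0.79 -0.95] jaw 99.3
-> (450, -403.5, 8, 99.5) 1 rows
  tr [[0.0, -2.0, 44.0]]
  dr [[0.1, -0.1, -0.2]]
```

View pics/s5.png

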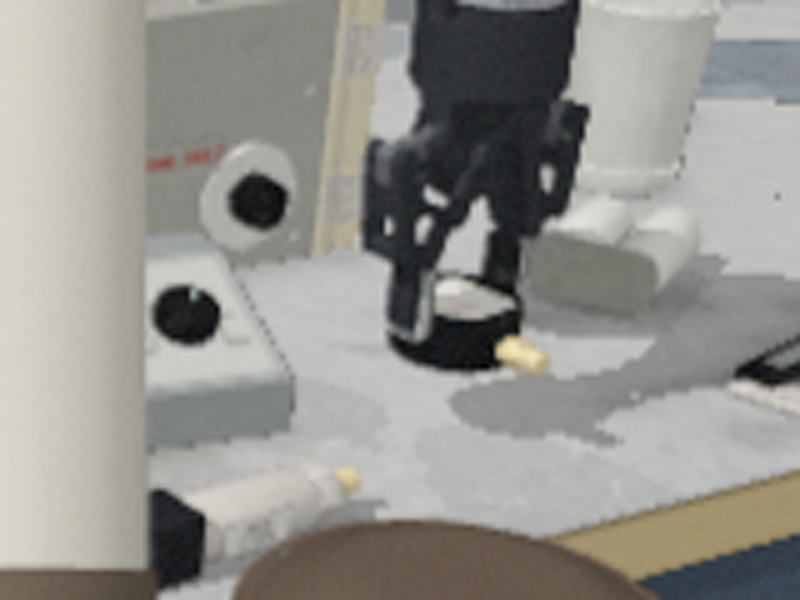

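View pics/c5.png

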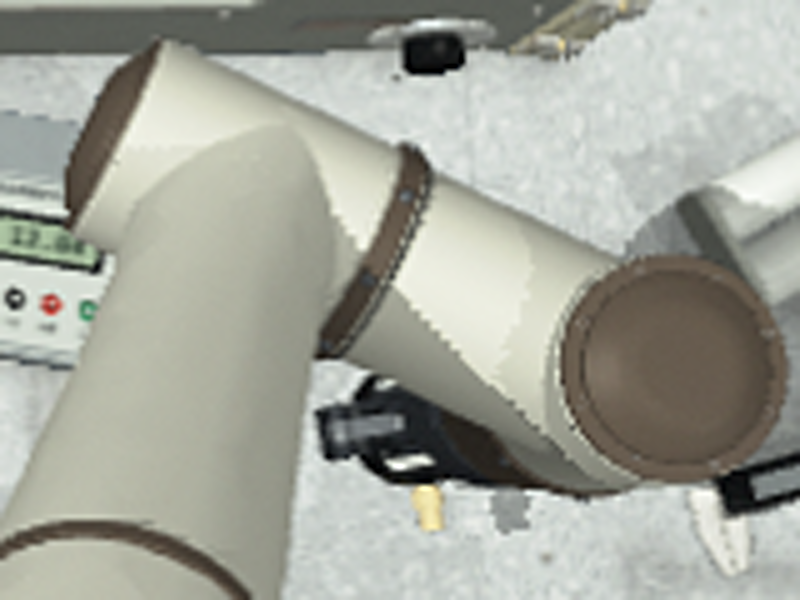

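```bash
python3 - <<'E'
from h import *
P=ray("top",(np.array([(430,527)])+.5)/5-.5+[370,180],52);print(P)
g=ap(RED,[(53,-34,0)])[0];print('goal case',g)
# world x of case
plan([(450,-401.6,270,99.4,4),(g[0],g[1],270,88.2,None),(g[0],g[1],8+5+7+1.5,88.2,None)])
E
```

```text
[[ 397.69467108 -409.74951083   52.        ]]
goal case [627.90588189 274.35200672   7.        ]
t 4.67 p [ 451.9 -402.7   54.3] w 60.8 F [ 0.9 -1.  -2.8] j [-0.46  0.53 -0.26  0.   -0.78 -0.95] jaw 99.3
-> (450, -401.6, 270, 99.4) 4 rows
  tr [[0.0, 0.0, -54.0], [0.0, 0.0, -54.0], [1.0, 0.0, -54.0], [0.0, 1.0, -54.0]]
  dr [[0.0, 0.0, 0.0], [0.0, 0.1, 0.0], [-0.1, 0.0, 0.0], [0.0, 0.1, -0.1]]
-> (np.float64(627.9058818907274), np.float64(274.35200671642434), 270, 88.2) 13 rows
  tr [[-22.0, 49.0, 0.0], [-21.0, 49.0, 0.0], [-20.0, 50.0, 0.0], [-20.0, 50.0, 0.0], [-19.0, 50.0, 0.0], [-18.0, 51.0, 0.0], [-17.0, 51.0, 0.0], [-17.0, 51.0, 0.0], [-16.0, 51.0, 0.0], [-15.0, 52.0, 0.0], [-15.0, 52.0, 0.0], [-14.0, 52.0, 0.0], [-12.0, 52.0, 0.0]]
  dr [[0.0, 0.0, 0.9], [0.0, 0.0, 0.9], [0.0, 0.0, 0.9], [0.0, 0.0, 0.9], [0.0, 0.0, 0.8], [0.0, 0.0, 0.9], [0.0, 0.0, 0.8], [0.0, 0.0, 0.9], [0.0, 0.0, 0.8], [0.0, 0.0, 0.9], [0.0, 0.0, 0.8], [0.0, 0.0, 0.9], [0.0, 0.0, 0.8]]
-> (np.float64(627.9058818907274), np.float64(274.35200671642434), 21.5, 88.2) 5 rows
  tr [[0.0, 0.0, 50.0], [0.0, 0.0, 50.0], [0.0, 0.0, 49.0], [0.0, 0.0, 50.0], [0.0, 0.0, 49.0]]
  dr [[0.0, 0.0, 0.0], [0.0, 0.0, 0.0], [0.0, 0.0, 0.0], [0.0, 0.0, 0.0], [0.0, 0.0, 0.0]]
```

Request:
send_rows --translation '[[0,0,-50],[0,0,-54],[0,0,-54],[0,0,-54],[-22,49,-4]]' --dr '[[0,0,0],[0,0,0],[0,0,0],[0,0,0],[0,0,0.9]]' --grip '[40,40,40,40,40]'

```text
clock: 5.3
position: [465.8, -352.6, 272.0]
ee_rot: [-0.071, 0.997, -0.002, 0.004]
contact_force: [0.7, 0.2, -3.7]
gripper_width: 60.9
```

Request:
send_rows --translation '[[-21,49,0],[-20,50,0],[-20,50,0],[-19,50,0],[-18,51,0]]' --dr '[[0,0,0.9],[0,0,0.9],[0,0,0.9],[0,0,0.8],[0,0,0.9]]' --grip '[40,40,40,40,40]'

```text
clock: 5.92
position: [532.6, -88.6, 266.9]
ee_rot: [-0.035, 0.999, 0.0, -0.001]
contact_force: [0.6, 0.6, -2.3]
gripper_width: 60.6
```

Request:
send_rows --translation '[[-17,51,0],[-17,51,0],[-16,51,0],[-15,52,0],[-15,52,0]]' --dr '[[0,0,0.9],[0,0,0.9],[0,0,0.9],[0,0,0.8],[0,0,0.9]]' --grip '[40,40,40,40,40]'

```text
clock: 6.55
position: [602.4, 171.2, 266.7]
ee_rot: [0.004, 1.0, -0.0, -0.001]
contact_force: [0.5, 0.5, -1.9]
gripper_width: 60.9
```

Request:
send_rows --translation '[[-14,52,0],[-12,52,0],[0,0,0],[0,0,0],[0,0,0]]' --dr '[[0,0,0.9],[0,0,0.8],[0,0,0],[0,0,0],[0,0,0]]' --grip '[40,40,40,40,40]'

```text
clock: 7.18
position: [630.2, 271.8, 268.1]
ee_rot: [0.019, 1.0, -0.0, -0.0]
contact_force: [-0.5, -0.5, -2.7]
gripper_width: 60.6
```

```bash
python3 - <<'E'
from h import *
g=ap(RED,[(53,-34,0)])[0]
plan([(g[0],g[1],50,88.2,None),(g[0],g[1],22,88.2,None)])
crop("scene","s6.png",60,130,200,150,4)
crop("top","c6.png",130,130,200,150,4)
E
```

```text
t 7.17 p [630.2 271.8 268.1] w 60.6 F [-0.5 -0.5 -2.7] j [ 0.64  0.47  0.24 -0.   -1.34 -2.25] jaw 87.9
-> (np.float64(627.9058818907274), np.float64(274.35200671642434), 50, 88.2) 4 rows
  tr [[1.0, 1.0, 55.0], [0.0, 1.0, 54.0], [1.0, 0.0, 55.0], [0.0, 1.0, 54.0]]
  dr [[0.0, 0.0, -0.1], [0.0, 0.0, -0.1], [0.0, 0.0, -0.1], [0.0, 0.0, 0.0]]
-> (np.float64(627.9058818907274), np.float64(274.35200671642434), 22, 88.2) 1 rows
  tr [[0.2, -0.5, 28.1]]
  dr [[0.0, 0.0, 0.0]]
```

View pics/s6.png

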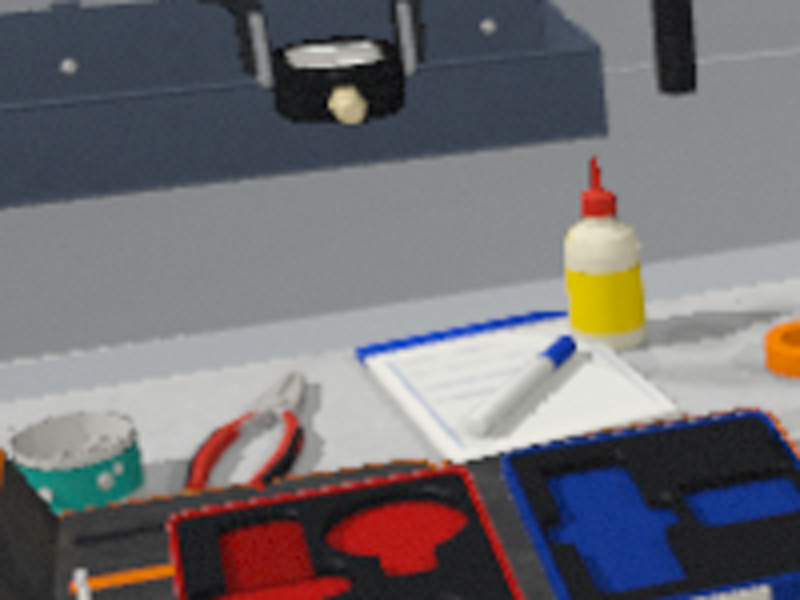

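View pics/c6.png

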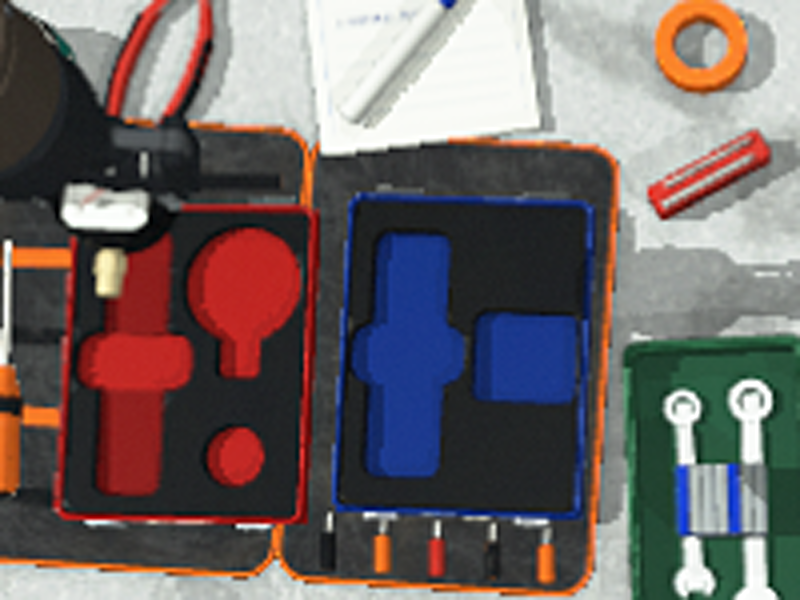

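Request:
send_rows --translation '[[1,0,55],[0,1,54],[0,0,55],[0,0,42],[0,0,0]]' --dr '[[0,0,0],[0,0,0],[0,0,0],[0,0,0],[0,0,0]]' --grip '[40,40,40,40,40]'

```text
clock: 7.9
position: [627.2, 271.8, 58.6]
ee_rot: [0.019, 1.0, -0.002, -0.004]
contact_force: [-0.3, -0.9, -1.7]
gripper_width: 61.1
```

```bash
python3 - <<'E'
from h import *
g=ap(RED,[(53,-34,0)])[0]
plan([(g[0],g[1],22,88.2,2)])
crop("scene","s7.png",80,220,160,120,5)
crop("top","c7.png",130,130,200,150,4)
E
```

```text
t 7.90 p [627.2 271.8  58.6] w 61.1 F [-0.3 -0.9 -1.7] j [ 0.64  0.63 -0.03 -0.   -0.92 -2.25] jaw 87.8
-> (np.float64(627.9058818907274), np.float64(274.35200671642434), 22, 88.2) 2 rows
  tr [[-0.4, 1.4, 18.3], [-0.4, 1.4, 18.3]]
  dr [[-0.1, -0.2, -0.2], [-0.2, -0.2, -0.2]]
```

View pics/s7.png

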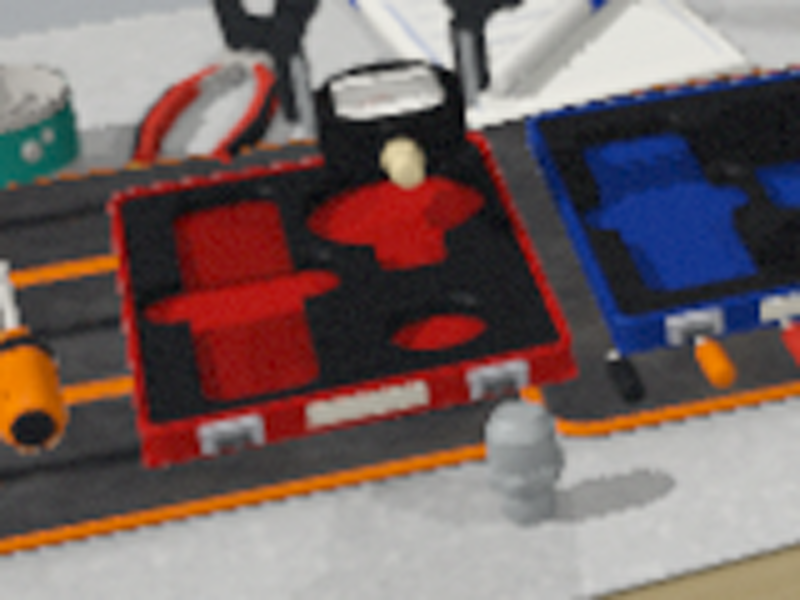

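View pics/c7.png

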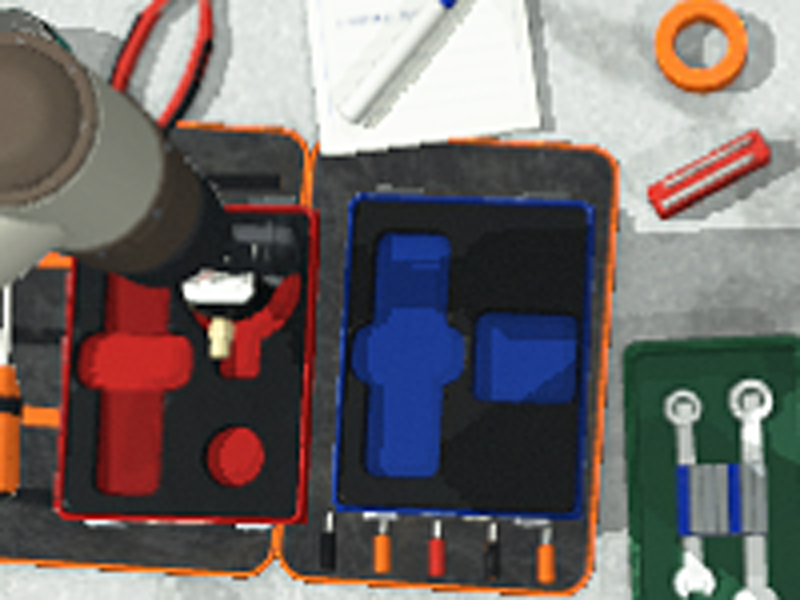

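```bash
python3 - <<'E'
from h import *
P=ray("top",(np.array([(219,357)])+.5)/4-.5+[130,130],62);print(P)
print(ap(RED,[(-2.5,-34,0)]))
for i in range(4):print(arm.read_state()['position'].round(1))
E
```

```text
[[572.83689155 278.27025277  62.        ]]
[[572.43326779 276.09530385   7.        ]]
[630.8 274.1  64.2]
[630.8 274.1  64.2]
[630.8 274.1  64.2]
[630.8 274.1  64.2]
```

```bash
cat > log.py <<'E'
import numpy as np,sys
from scipy.spatial.transform import Rotation as R
L=[]
def add(t,d): L.extend(zip(t,d))
Z=[0,0,0]
def cmd():
    p=np.array([175.62,-599.797,231.312]);r=R.from_quat([-1.41807972e-01,9.89893587e-01,0,0])
    for t,d in L:
        d=[d]*1 if np.isscalar(d) else d
        p=p+r.apply(t); r=r*R.from_rotvec(np.radians([0,0,d[0]] if len(d)==1 else d))
    return p,r
z=[0,0,0]
add([[-45,16,16],[-45,17,16],[-45,17,16],[-45,18,16],[-44,19,16]],[1]*5)
add([[-44,20,16],[-44,21,15],z,z,z],[1,1,0,0,0])
add([[0,0,38],[0,0,37],[-1,1,28],[0,0,10],z],[0]*5)
add([[0,0,-5],[0,0,-20],[0,0,-20]],[0]*3)
add([[0,0,-50],[0,0,-54],[0,0,-54],[0,0,-54],[-22,49,-4]],[0,0,0,0,.9])
add([[-21,49,0],[-20,50,0],[-20,50,0],[-19,50,0],[-18,51,0]],[.9,.9,.9,.8,.9])
add([[-17,51,0],[-17,51,0],[-16,51,0],[-15,52,0],[-15,52,0]],[.9,.9,.9,.8,.9])
add([[-14,52,0],[-12,52,0]],[.9,.8])
add([[1,0,55],[0,1,54],[0,0,55],[0,0,42],z],[0]*5)
E
python3 -c "
from log import *
p,r=cmd();print(p,np.degrees(np.arctan2(*r.as_matrix()[[1,0],1])))
from h import *
x=[]
for i in range(4): arm.get_image('top');x.append(arm.read_state()['position'])
print(np.round(x,1),np.mean(x,0))"
```

```text
[629.69215533 273.99172572  62.312     ] 87.90496837859357
[[631.4 274.7  65.3]
 [631.4 274.9  65.7]
 [631.2 274.9  65.6]
 [630.8 274.9  65.2]] [631.17991952 274.84924529  65.46163952]
```

Request:
send_rows --translation '[[1.5,-1,14],[0,0,12],[0,0,10],[0,0,4],[0,0,0]]' --dr '[[0,0,0],[0,0,0],[0,0,0],[0,0,0],[0,0,0]]' --grip '[40,40,40,40,40]'

```text
clock: 8.82
position: [628.1, 273.3, 22.2]
ee_rot: [0.018, 1.0, 0.0, 0.0]
contact_force: [0.5, 0.6, -1.9]
gripper_width: 61.1
```

```bash
cat >> h.py <<'E'
def st():
    x=[]
    for i in range(3): arm.get_image('top');x.append(arm.read_state())
    print('t',round(x[-1]['clock'],2),np.mean([s['position'] for s in x],0).round(1),'F',x[-1]['contact_force'].round(1),'w',x[-1]['gripper_width'].round(1))
E
python3 - <<'E'
from h import *
st()
crop("scene","s8.png",80,220,160,120,5)
E
```

```text
Traceback (most recent call last):
  File "h.py", line 46, in st
    print('t',round(x[-1]['clock'],2),np.mean([s['position'] for s in x],0).round(1),'F',x[-1]['contact_force'].round(1),'w',x[-1]['gripper_width'].round(1))
                                                                                                                             ^^^^^^^^^^^^^^^^^^^^^^^^^^^^
AttributeError: 'float' object has no attribute 'round'
```

Request:
send_rows --translation '[[0,0,1.5],[0,0,0],[0,0,0],[0,0,0],[0,0,0]]' --dr '[[0,0,0],[0,0,0],[0,0,0],[0,0,0],[0,0,0]]' --grip '[40,40,70,80,85]'

```text
clock: 9.6
position: [628.1, 273.2, 20.6]
ee_rot: [0.018, 1.0, 0.0, 0.0]
contact_force: [0.1, -0.7, 0.2]
gripper_width: 85.1
```

```bash
sed -i "s/x\[-1\]\['gripper_width'\].round(1)/round(float(x[-1]['gripper_width']),1)/" h.py
python3 - <<'E'
from h import *
st()
crop("scene","s8.png",80,220,160,120,5)
E
```

```text
t 9.75 [628.  273.1  20.7] F [ 0.3  0.  -0.6] w 85.1
```

View pics/s8.png

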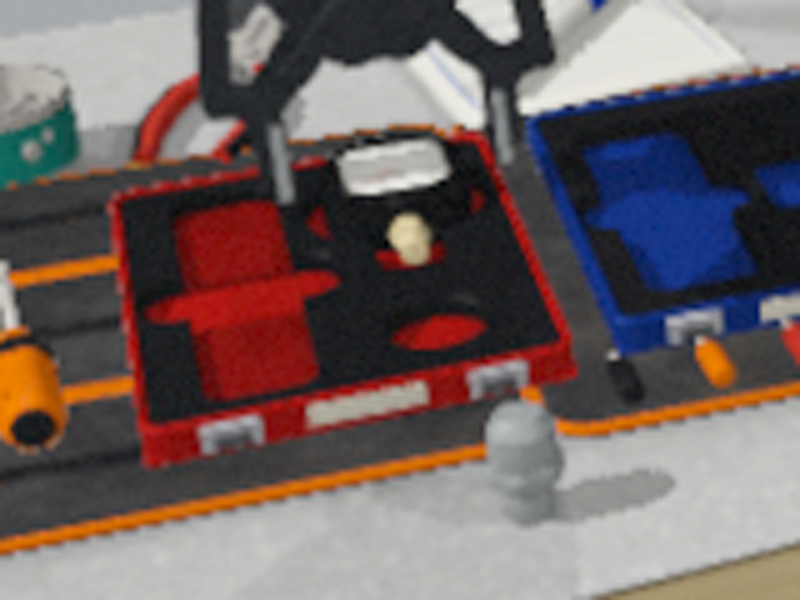

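```bash
python3 - <<'E'
from h import *
plan([(628,273,130,88,2),(560,130,180,130,None),(480,-41.8,130,180.5,None)])
E
```

```text
t 9.80 p [628.  273.1  20.7] w 85.2 F [0.3 0.2 0.5] j [ 0.65  0.68 -0.06  0.   -0.84 -2.25] jaw 87.9
-> (628, 273, 130, 88) 2 rows
  tr [[0.0, 0.0, -55.0], [0.0, 0.0, -54.0]]
  dr [[0.0, 0.0, 0.0], [0.0, 0.0, -0.1]]
-> (560, 130, 180, 130) 5 rows
  tr [[13.0, -29.0, -10.0], [17.0, -27.0, -10.0], [20.0, -24.0, -10.0], [24.0, -21.0, -10.0], [26.0, -18.0, -10.0]]
  dr [[0.0, 0.0, -8.4], [0.0, 0.0, -8.4], [0.0, 0.0, -8.4], [0.0, 0.0, -8.4], [0.0, 0.0, -8.4]]
-> (480, -41.8, 130, 180.5) 6 rows
  tr [[29.0, -13.0, 8.0], [30.0, -9.0, 8.0], [31.0, -5.0, 8.0], [32.0, 0.0, 9.0], [31.0, 5.0, 8.0], [30.0, 10.0, 9.0]]
  dr [[0.0, 0.0, -8.4], [0.0, 0.0, -8.4], [0.0, 0.0, -8.4], [0.0, 0.0, -8.4], [0.0, 0.0, -8.4], [0.0, 0.0, -8.5]]
```

Request:
send_rows --translation '[[0,0,-55],[0,0,-54],[13,-29,-10],[17,-27,-10],[20,-24,-10]]' --dr '[[0,0,0],[0,0,0],[0,0,-8.4],[0,0,-8.4],[0,0,-8.4]]' --grip '[85,85,85,85,85]'

```text
clock: 10.42
position: [586.2, 186.8, 160.3]
ee_rot: [-0.203, 0.979, 0.0, 0.0]
contact_force: [-0.6, 0.4, -0.6]
gripper_width: 84.9
```

Request:
send_rows --translation '[[24,-21,-10],[26,-18,-10],[29,-13,8],[30,-9,8],[31,-5,8]]' --dr '[[0,0,-8.4],[0,0,-8.4],[0,0,-8.4],[0,0,-8.4],[0,0,-8.4]]' --grip '[85,85,85,80,75]'

```text
clock: 11.05
position: [519.7, 43.5, 155.9]
ee_rot: [-0.54, 0.841, -0.0, 0.0]
contact_force: [0.2, -0.1, -0.0]
gripper_width: 75.0
```

Request:
send_rows --translation '[[32,0,9],[31,5,8],[30,10,9],[0,0,0],[0,0,0]]' --dr '[[0,0,-8.4],[0,0,-8.4],[0,0,-8.5],[0,0,0],[0,0,0]]' --grip '[70,66,66,66,66]'

```text
clock: 11.68
position: [479.7, -41.1, 130.3]
ee_rot: [0.709, -0.705, 0.0, -0.001]
contact_force: [0.7, 0.3, -0.2]
gripper_width: 66.4
```

```bash
python3 - <<'E'
from h import *
st()
plan([(480,-41.8,60,180.5,2),(480,-41.8,19,180.5,2)])
crop("top","c9.png",130,155,215,160,3.7)
E
```

```text
t 11.82 [479.8 -40.7 130.2] F [ 0.4  1.  -0.6] w 66.0
t 11.82 p [479.8 -40.6 130.2] w 66.0 F [ 0.4  1.  -0.6] j [ 0.25  0.25 -0.48  0.   -0.84 -0.25] jaw -179.6
-> (480, -41.8, 60, 180.5) 2 rows
  tr [[1.0, 0.0, 35.0], [0.0, 0.0, 35.0]]
  dr [[0.0, 0.0, 0.0], [-0.1, 0.0, -0.1]]
-> (480, -41.8, 19, 180.5) 2 rows
  tr [[0.0, 0.0, 21.0], [0.0, 0.0, 20.0]]
  dr [[0.0, 0.0, 0.0], [0.0, 0.0, 0.0]]
```

View pics/c9.png

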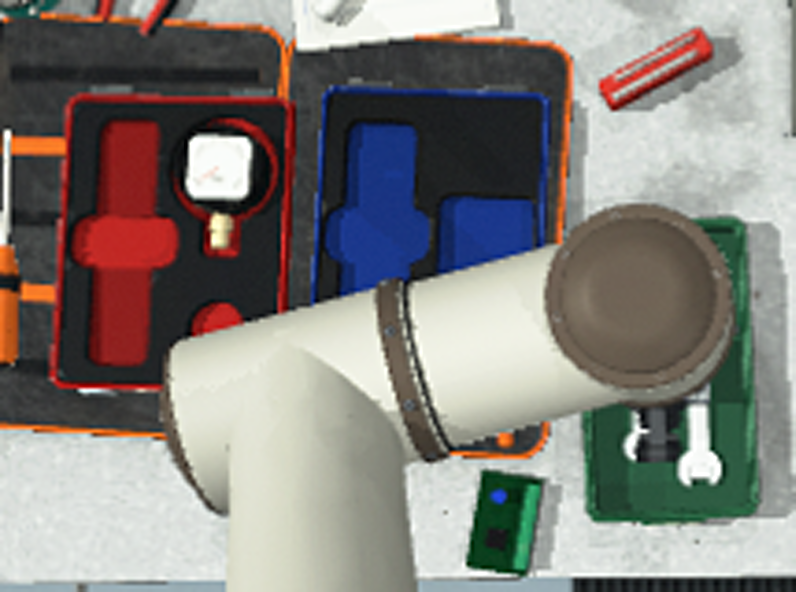

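Request:
send_rows --translation '[[1,0,35],[0,0,35],[0,0,26],[0,0,15],[0,0,0]]' --dr '[[0,0,0],[0,0,0],[0,0,0],[0,0,0],[0,0,0]]' --grip '[66,66,66,66,66]'

```text
clock: 12.5
position: [478.6, -42.0, 17.8]
ee_rot: [0.71, -0.704, -0.001, 0.001]
contact_force: [-0.3, 1.0, -0.3]
gripper_width: 65.9
```

Request:
send_rows --translation '[[0,0,0],[0,0,0],[0,0,0],[0,0,0],[0,0,-20]]' --dr '[[0,0,0],[0,0,0],[0,0,0],[0,0,0],[0,0,0]]' --grip '[30,30,30,30,30]'

```text
clock: 13.12
position: [477.8, -42.5, 38.1]
ee_rot: [0.709, -0.705, -0.001, 0.001]
contact_force: [0.3, -0.6, 0.1]
gripper_width: 43.9
```

```bash
python3 - <<'E'
from h import *
st()
crop("scene","s9.png",230,190,160,120,5)
E
```

```text
t 13.28 [479.9 -42.2  40.1] F [-1.2  0.5 -0.6] w 44.6
```

View pics/s9.png

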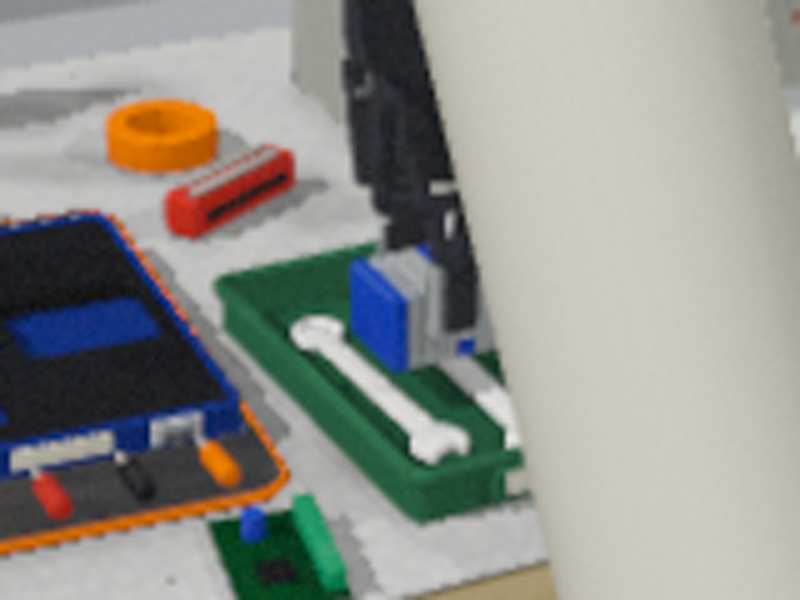

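```bash
python3 - <<'E'
from h import *
g=ap(BLUE,[(0,-40,0)])[0];print(g)
plan([(480,-42,205,180,3),(g[0],g[1],205,177.6,3),(g[0],g[1],50,177.6,3),(g[0],g[1],21,177.6,2)])
E
```

```text
[575.82497385  86.5350868    7.        ]
t 13.32 p [478.8 -42.3  38.7] w 43.7 F [ 0.1  0.4 -2.1] j [ 0.25  0.39 -0.58 -0.   -0.6  -0.24] jaw -179.6
-> (480, -42, 205, 180) 3 rows
  tr [[0.0, 0.0, -55.0], [0.0, -1.0, -56.0], [0.0, 0.0, -55.0]]
  dr [[0.0, 0.0, 0.1], [0.0, 0.0, 0.1], [0.0, 0.0, 0.2]]
-> (np.float64(575.8249738508321), np.float64(86.53508679604566), 205, 177.6) 3 rows
  tr [[-43.0, -32.0, 0.0], [-43.0, -31.0, 0.0], [-44.0, -31.0, 0.0]]
  dr [[0.0, 0.0, 0.8], [0.0, 0.0, 0.8], [0.0, 0.0, 0.8]]
-> (np.float64(575.8249738508321), np.float64(86.53508679604566), 50, 177.6) 3 rows
  tr [[0.0, 0.0, 52.0], [0.0, 0.0, 51.0], [0.0, 0.0, 52.0]]
  dr [[0.0, 0.0, 0.0], [0.0, 0.0, 0.0], [0.0, 0.0, 0.0]]
-> (np.float64(575.8249738508321), np.float64(86.53508679604566), 21, 177.6) 2 rows
  tr [[-0.1, -0.1, 14.4], [-0.1, -0.1, 14.3]]
  dr [[0.0, 0.0, 0.0], [0.0, 0.0, 0.0]]
```

Request:
send_rows --translation '[[0,0,-55],[0,0,-56],[0,0,-55],[-43,-32,0],[-43,-31,0]]' --dr '[[0,0,0],[0,0,0],[0,0,0.5],[0,0,0.8],[0,0,0.8]]' --grip '[30,30,30,30,30]'

```text
clock: 13.95
position: [543.1, 43.9, 205.0]
ee_rot: [-0.696, 0.718, 0.0, 0.001]
contact_force: [0.8, -0.5, -0.2]
gripper_width: 44.4
```

Request:
send_rows --translation '[[-44,-31,0],[0,0,52],[0,0,52],[0,0,30],[0,0,0]]' --dr '[[0,0,0.8],[0,0,0],[0,0,0],[0,0,0],[0,0,0]]' --grip '[30,30,30,30,30]'

```text
clock: 14.58
position: [572.5, 85.3, 67.1]
ee_rot: [-0.691, 0.722, 0.002, -0.004]
contact_force: [1.1, -0.3, -0.1]
gripper_width: 44.2
```

```bash
python3 - <<'E'
from h import *
st()
crop("scene","s10.png",160,160,160,120,5)
crop("top","c10.png",170,160,160,120,5)
plan([(575.8,86.5,21,177.6,3)])
E
```

```text
t 14.72 [575.3  86.2  70.8] F [ 0.3 -0.  -0.2] w 43.8
t 14.82 p [576.1  86.6  72.5] w 43.9 F [-0.3 -0.1 -0.6] j [ 0.43  0.47 -0.3   0.   -0.8  -0.47] jaw 177.5
-> (575.8, 86.5, 21, 177.6) 3 rows
  tr [[0.0, 0.0, 17.0], [0.0, 0.0, 17.0], [0.0, 0.0, 18.0]]
  dr [[-0.1, 0.0, 0.0], [0.0, 0.0, 0.0], [-0.1, 0.1, -0.1]]
```

View pics/s10.png

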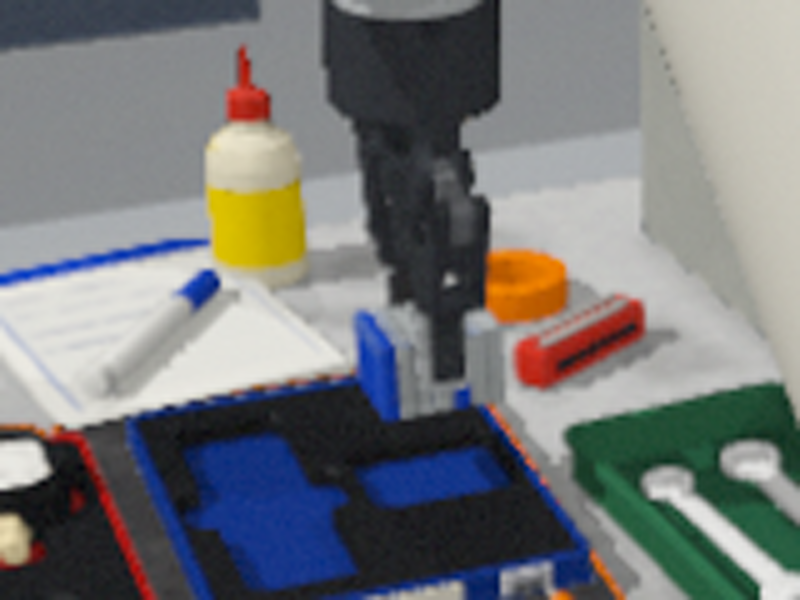

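View pics/c10.png

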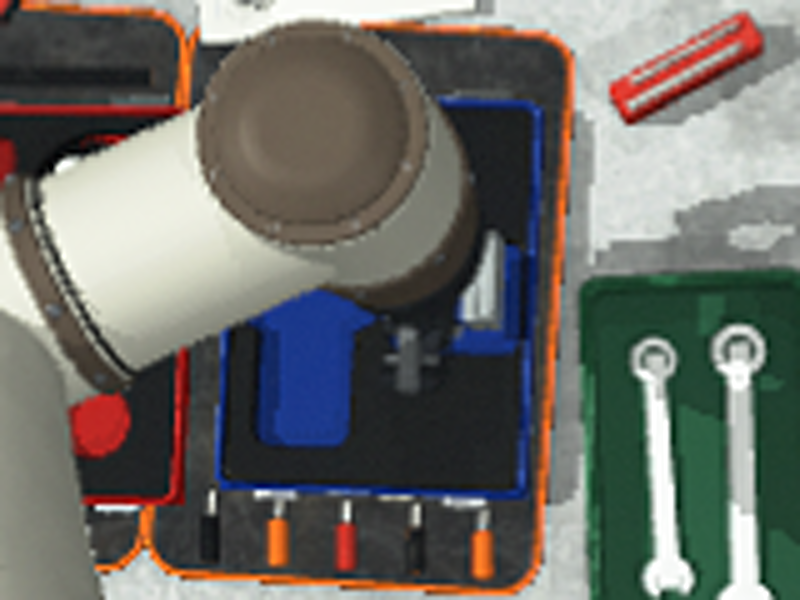

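Request:
send_rows --translation '[[0,0,20],[0,0,18],[0,0,10],[0,0,2],[0,0,0]]' --dr '[[0,0,0],[0,0,0],[0,0,0],[0,0,0],[0,0,0]]' --grip '[30,30,30,30,30]'

```text
clock: 15.45
position: [575.5, 86.3, 23.7]
ee_rot: [-0.692, 0.722, -0.001, 0.001]
contact_force: [-4.2, -0.9, 10.3]
gripper_width: 43.9
```

```bash
python3 - <<'E'
from h import *
st()
crop("scene","s11.png",160,180,160,120,5)
E
```

```text
t 15.6 [575.5  86.2  23.8] F [-2.6  0.3 10.4] w 44.0
```

View pics/s11.png

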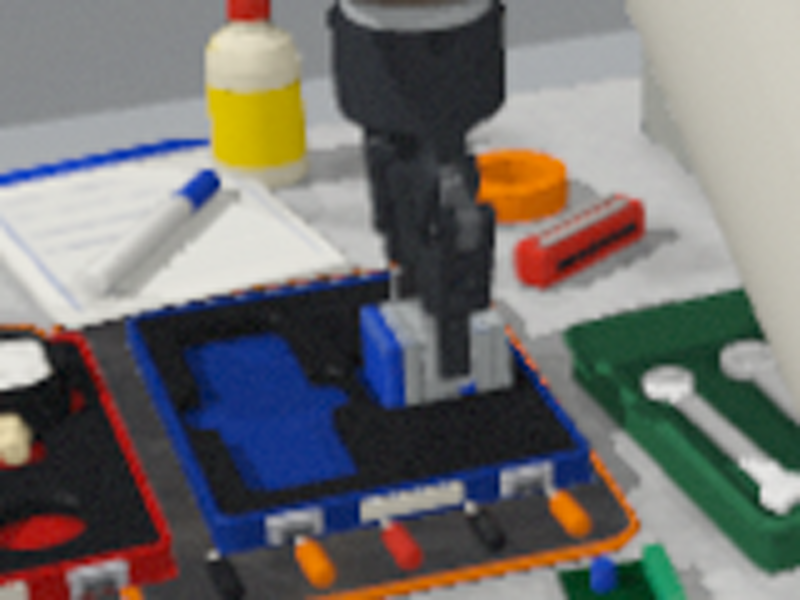

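Request:
send_rows --translation '[[0,0,0],[0,0,0],[0,0,0],[0,0,0],[0,0,-20]]' --dr '[[0,0,0],[0,0,0],[0,0,0],[0,0,0],[0,0,0]]' --grip '[48,55,62,66,66]'

```text
clock: 16.27
position: [573.8, 85.8, 39.3]
ee_rot: [-0.692, 0.722, 0.001, -0.002]
contact_force: [0.3, -1.0, 0.1]
gripper_width: 66.1
```

```bash
python3 - <<'E'
from h import *
st()
crop("scene","s12.png",160,180,160,120,5)
E
```

```text
t 16.43 [576.2  86.6  42.3] F [ 0.5 -0.3 -0.4] w 66.4
```

View pics/s12.png

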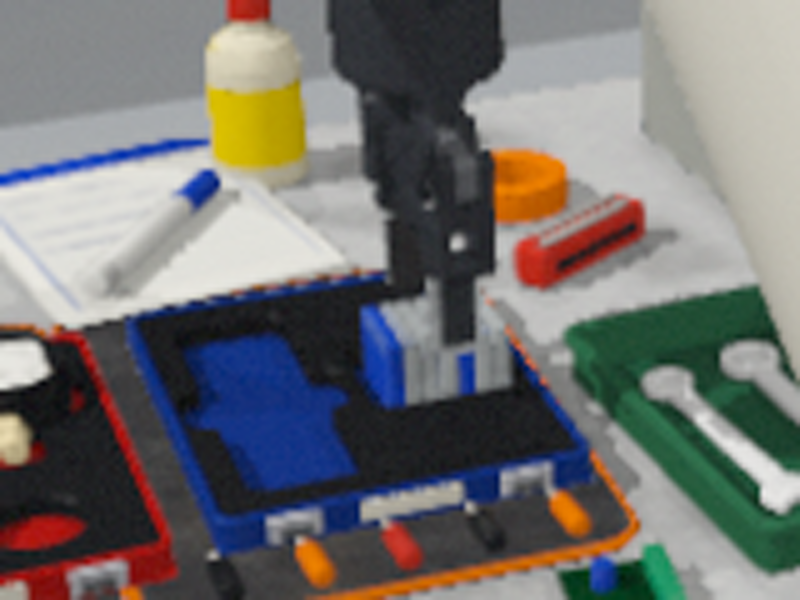

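Request:
send_rows --translation '[[0,0,-50],[0,0,-50],[50,20,-30],[50,20,0],[30,20,0]]' --dr '[[0,0,0],[0,0,0],[0,0,0],[0,0,0],[0,0,0]]' --grip '[66,66,66,60,50]'

```text
clock: 17.1
position: [508.1, -42.7, 170.3]
ee_rot: [-0.691, 0.723, 0.0, -0.0]
contact_force: [-0.7, 0.5, 0.1]
gripper_width: 49.9
```

```bash
cat > ov.py <<'E'
from h import *
import sys
def ovl(cam,name,x0,y0,w,h,s,polys):
    im=arm.get_image(cam)[:,:,::-1]
    o=cv2.resize(im[y0:y0+h,x0:x0+w],None,fx=s,fy=s,interpolation=cv2.INTER_CUBIC)
    cv2.imwrite('pics/r'+name,o)
    o=o.copy()
    for P,col in polys:
        q=((proj(cam,P)-[x0,y0]+.5)*s-.5).astype(int);cv2.polylines(o,[q.reshape(-1,1,2)],True,col,1)
    cv2.imwrite('pics/'+name,o)
E
python3 - <<'E'
from ov import *
ps=[(ap(BLUE,box(0,-40,45,57,41)),(0,255,0)),(ap(BLUE,box(0,-40,45,57,51)),(0,0,255)),(ap(BLUE,box(0,0,212,164,17)),(0,255,255))]
ovl("scene","s13.png",160,180,160,120,5,ps)
ovl("top","c13.png",190,160,100,140,4,ps)
st()
E
```

```text
t 17.35 [509.  -41.5 170.4] F [ 1.  -0.5  0.1] w 50.2
```

View pics/s13.png

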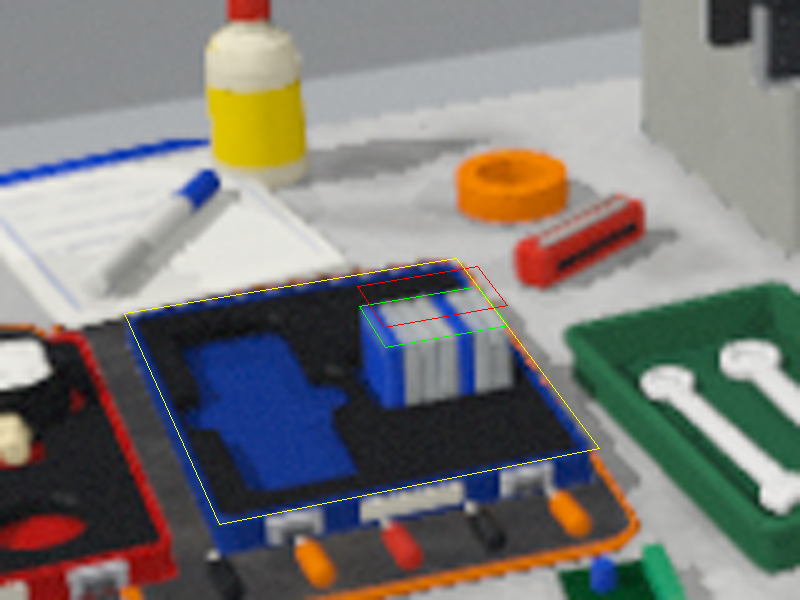

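View pics/c13.png

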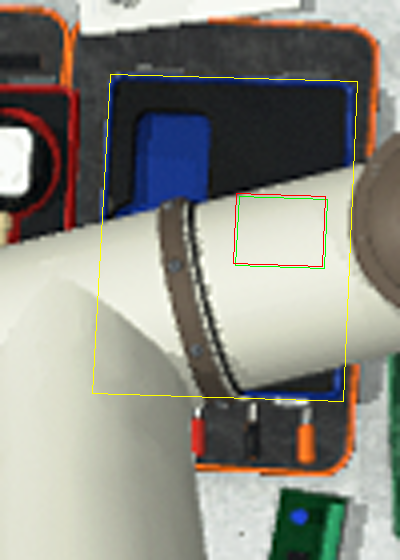

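```bash
python3 - <<'E'
from ov import *
ovl("top","c14.png",240,190,130,120,5,[])
ovl("scene","s14.png",260,220,120,90,6,[(box(481,-60.5,12,163,10),(0,0,255))]) 
print([(np.round(r['xyz']),round(r['confidence'],2)) for r in arm.place_of('spanner_large',"scene")[:3]])
E
```

```text
[(array([482., -58.,   4.]), 0.69)]
```

View pics/c14.png

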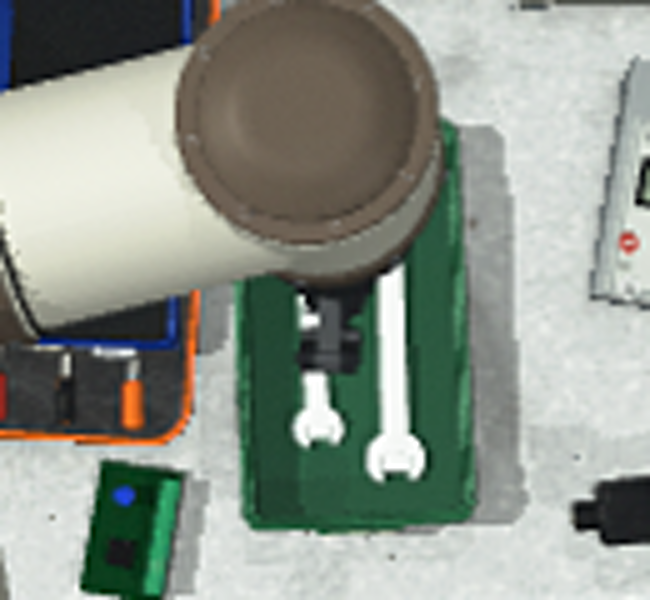

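View pics/rs14.png

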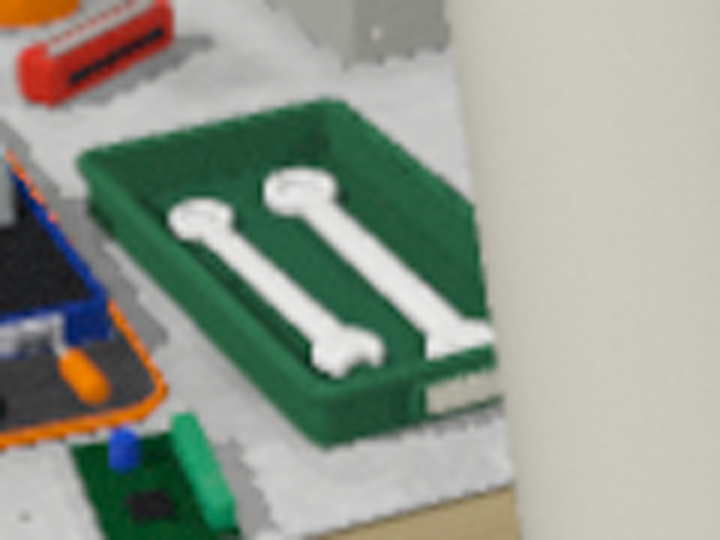

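```bash
python3 - <<'E'
from h import *
f=lambda q:ray("top",(np.array(q)+.5)/5-.5+[240,190],9)
P=f([(392.5,290),(395,420),(397,482)]);print(P)
d=P[0]-P[1];print(np.degrees(np.arctan2(d[1],d[0])))
# extrapolate to x=481
print(P[1]+d*(481-P[1][0])/d[0])
g=ap(RED,[(0,36,0)])[0];print(g)
plan([(481,-60.5,140,91.5+45,None),(481,-60.5,100,91.5,None),(481,-60.5,30,91.5,2),(481,-60.5,4,91.5,2)])
E
```

```text
[[500.48306575 -61.91854394   9.        ]
 [431.92316381 -62.56730516   9.        ]
 [399.4744118  -63.29673112   9.        ]]
0.5421561229264398
[481.         -62.10290618   9.        ]
[577.13078733 345.98223617   7.        ]
t 17.50 p [510.  -40.3 170.4] w 50.0 F [ 0.2 -0.3 -0.1] j [ 0.24  0.25 -0.36 -0.   -0.97 -0.28] jaw 177.6
-> (481, -60.5, 140, 136.5) 5 rows
  tr [[4.0, 6.0, 6.0], [5.0, 5.0, 6.0], [6.0, 4.0, 6.0], [6.0, 3.0, 6.0], [7.0, 2.0, 6.0]]
  dr [[0.0, 0.0, 8.2], [0.0, 0.0, 8.2], [0.0, 0.0, 8.2], [0.0, 0.0, 8.2], [0.0, 0.0, 8.3]]
-> (481, -60.5, 100, 91.5) 5 rows
  tr [[0.0, 0.0, 8.0], [0.0, 0.0, 8.0], [0.0, 0.0, 8.0], [0.0, 0.0, 8.0], [0.0, 0.0, 8.0]]
  dr [[0.0, 0.0, 9.0], [0.0, 0.0, 9.0], [0.0, 0.0, 9.0], [0.0, 0.0, 9.0], [0.0, 0.0, 9.0]]
-> (481, -60.5, 30, 91.5) 2 rows
  tr [[0.0, 0.0, 35.0], [0.0, 0.0, 35.0]]
  dr [[0.0, 0.0, 0.0], [0.0, 0.0, 0.0]]
-> (481, -60.5, 4, 91.5) 2 rows
  tr [[0.1, 0.2, 13.2], [0.0, 0.3, 13.2]]
  dr [[0.0, 0.0, 0.0], [0.0, 0.0, 0.0]]
```

Request:
send_rows --translation '[[4,6,6],[5,5,6],[6,4,6],[6,3,6],[7,2,6]]' --dr '[[0,0,8.2],[0,0,8.2],[0,0,8.2],[0,0,8.2],[0,0,8.3]]' --grip '[40,30,30,30,30]'

```text
clock: 18.12
position: [481.0, -61.1, 140.4]
ee_rot: [-0.392, 0.92, 0.0, -0.0]
contact_force: [-0.4, 0.7, -0.0]
gripper_width: 29.9
```

Request:
send_rows --translation '[[0,0,16],[0,0,16],[0,0,16],[0,0,16],[0,0,16]]' --dr '[[0,0,9],[0,0,9],[0,0,9],[0,0,9],[0,0,9.5]]' --grip '[30,30,30,30,30]'

```text
clock: 18.75
position: [481.2, -60.9, 60.0]
ee_rot: [-0.006, 1.0, -0.0, -0.0]
contact_force: [0.6, 0.8, -0.8]
gripper_width: 29.5
```

```bash
python3 - <<'E'
from ov import *
st()
plan([(481,-61,4.5,90.7,2)])
ovl("top","c15.png",240,190,130,120,5,[])
ovl("scene","s15.png",260,200,130,100,6,[])
E
```

```text
t 18.9 [480.  -61.2  59.1] F [-0.7 -0.5  0.8] w 30.1
t 18.90 p [480.6 -61.3  60. ] w 30.1 F [-0.7 -0.5  0.8] j [ 0.21  0.36 -0.55  0.   -0.67 -1.76] jaw 91.1
-> (481, -61, 4.5, 90.7) 2 rows
  tr [[0.0, 0.0, 28.0], [-1.0, 0.0, 28.0]]
  dr [[0.0, -0.1, 0.2], [0.0, 0.0, 0.2]]
```

View pics/rc15.png

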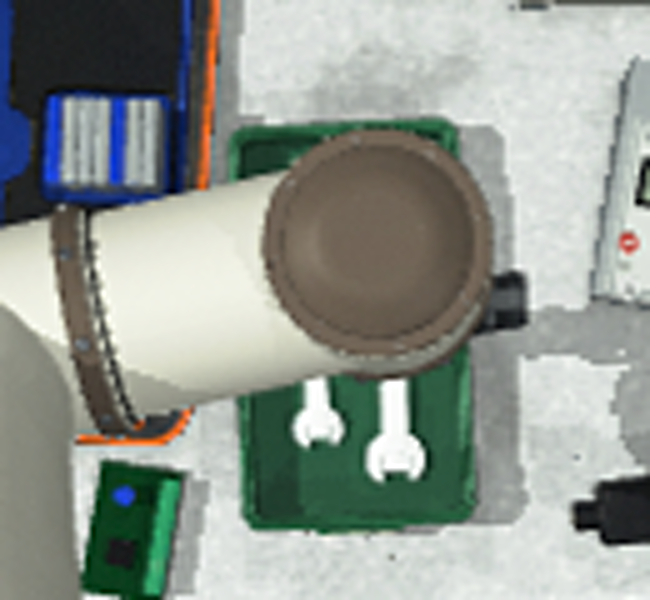

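View pics/rs15.png

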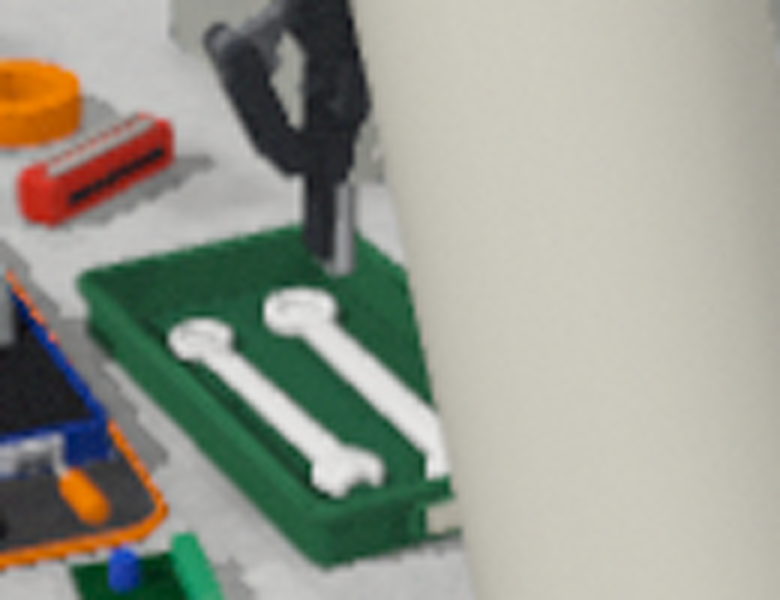

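Request:
send_rows --translation '[[0,0,26],[0,0,20],[0,0,8],[0,0,1],[0,0,0]]' --dr '[[0,0,0],[0,0,0],[0,0,0],[0,0,0],[0,0,0]]' --grip '[30,30,30,30,30]'

```text
clock: 19.62
position: [481.4, -61.6, 6.6]
ee_rot: [-0.008, 1.0, 0.0, 0.001]
contact_force: [-0.2, 0.3, -0.2]
gripper_width: 29.5
```

```bash
python3 - <<'E'
from ov import *
st()
E
```

```text
t 19.77 [481.2 -61.6   6.6] F [-0.2 -0.1  0.3] w 30.2
```

Request:
send_rows --translation '[[0,0,2.3],[0,0,0],[0,0,0],[0,0,0],[0,0,0]]' --dr '[[0,0,0],[0,0,0],[0,0,0],[0,0,0],[0,0,0]]' --grip '[30,30,5,5,5]'

```text
clock: 20.4
position: [480.7, -61.7, 3.7]
ee_rot: [-0.008, 1.0, -0.0, 0.0]
contact_force: [-1.2, -0.3, 3.0]
gripper_width: 11.0
```

Request:
send_rows --translation '[[0,0,0],[0,0,-5],[0,0,-20],[0,0,-25],[0,0,0]]' --dr '[[0,0,0],[0,0,0],[0,0,0],[0,0,0],[0,0,0]]' --grip '[5,5,5,5,5]'

```text
clock: 21.02
position: [482.0, -61.4, 55.0]
ee_rot: [-0.008, 1.0, 0.0, 0.002]
contact_force: [0.8, -0.0, -1.4]
gripper_width: 10.9
```

```bash
python3 - <<'E'
from ov import *
st()
g=ap(RED,[(0,36,0)])[0]
plan([(481,-61.5,230,91,4),(g[0],g[1],230,88.2,None)])
ovl("top","c16.png",240,190,130,120,5,[])
ovl("scene","s16.png",260,200,130,100,6,[])
E
```

```text
t 21.18 [480.4 -61.6  53.2] F [ 0.4 -0.3 -0.9] w 10.9
t 21.18 p [479.9 -61.7  52.7] w 10.9 F [ 0.4 -0.3 -0.9] j [ 0.21  0.37 -0.56 -0.   -0.65 -1.76] jaw 90.9
-> (481, -61.5, 230, 91) 4 rows
  tr [[0.0, 0.0, -44.0], [0.0, 0.0, -44.0], [0.0, 0.0, -45.0], [-1.0, 0.0, -44.0]]
  dr [[0.0, 0.0, 0.0], [0.0, 0.0, 0.0], [0.0, 0.0, -0.1], [0.0, -0.1, 0.0]]
-> (np.float64(577.1307873268127), np.float64(345.9822361731663), 230, 88.2) 8 rows
  tr [[-13.0, 51.0, 0.0], [-13.0, 51.0, 0.0], [-12.0, 51.0, 0.0], [-12.0, 51.0, 0.0], [-12.0, 51.0, 0.0], [-11.0, 51.0, 0.0], [-11.0, 51.0, 0.0], [-10.0, 51.0, 0.0]]
  dr [[0.0, 0.0, 0.3], [0.0, 0.0, 0.4], [0.0, 0.0, 0.3], [0.0, 0.0, 0.4], [0.0, 0.0, 0.3], [0.0, 0.0, 0.4], [0.0, 0.0, 0.3], [0.0, 0.0, 0.4]]
```

View pics/rs16.png

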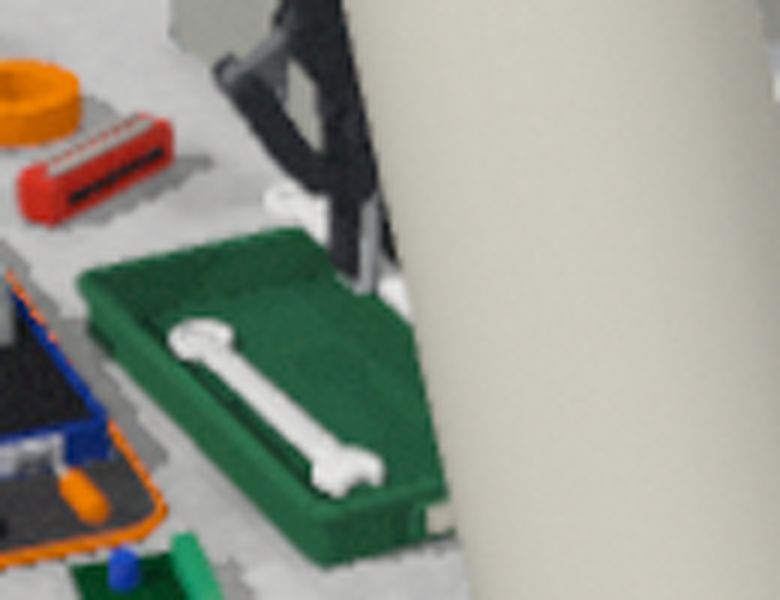

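View pics/rc16.png

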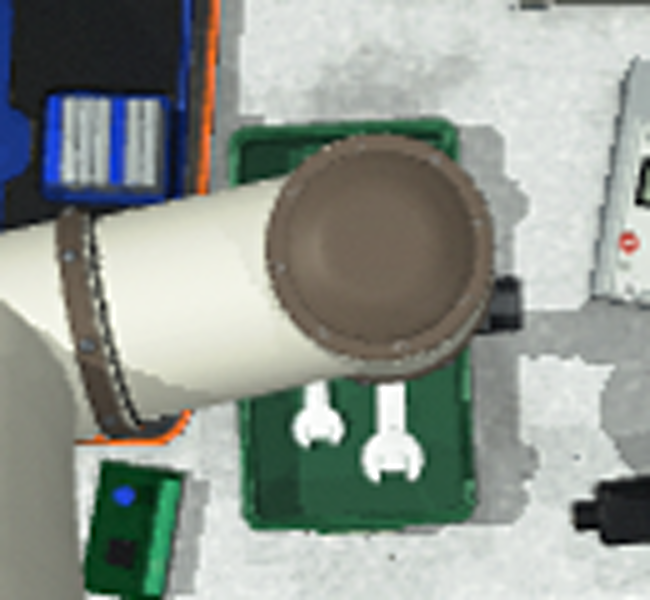

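Request:
send_rows --translation '[[0,0,-44],[0,0,-44],[0,0,-45],[-1,0,-44],[-13,51,0]]' --dr '[[0,0,0],[0,0,0],[0,0,0],[0,0,0],[0,0,0.3]]' --grip '[5,5,5,5,5]'

```text
clock: 21.9
position: [495.5, -11.4, 233.8]
ee_rot: [-0.003, 1.0, 0.001, 0.004]
contact_force: [0.8, 0.9, -0.9]
gripper_width: 11.1
```

Request:
send_rows --translation '[[-13,51,0],[-12,51,0],[-12,51,0],[-12,51,0],[-11,51,0]]' --dr '[[0,0,0.4],[0,0,0.4],[0,0,0.3],[0,0,0.4],[0,0,0.3]]' --grip '[5,5,5,5,5]'

```text
clock: 22.52
position: [554.3, 246.0, 229.1]
ee_rot: [0.01, 1.0, -0.001, -0.001]
contact_force: [1.1, -0.3, -0.3]
gripper_width: 11.1
```

Request:
send_rows --translation '[[-11,51,0],[-10,51,0],[0,0,50],[0,0,50],[0,0,30]]' --dr '[[0,0,0.3],[0,0,0.4],[0,0,0],[0,0,0],[0,0,0]]' --grip '[5,5,5,5,5]'

```text
clock: 23.15
position: [576.0, 344.8, 95.6]
ee_rot: [0.017, 1.0, -0.002, -0.003]
contact_force: [-0.1, 0.4, -0.2]
gripper_width: 11.2
```

```bash
python3 - <<'E'
from ov import *
for i in range(3):arm.get_image('top')
st()
g=ap(RED,[(0,36,0)])[0]
plan([(g[0],g[1],16,88.2,4)])
ovl("top","c17.png",130,155,160,120,5,[])
ovl("scene","s17.png",80,180,160,120,5,[])
E
```

```text
t 23.45 [578.5 346.3 101.2] F [ 0.4 -0.   0. ] w 11.1
t 23.45 p [578.9 346.6 102.3] w 11.1 F [ 0.4 -0.   0. ] j [ 0.78  0.57 -0.02  0.   -0.97 -2.38] jaw 88.1
-> (np.float64(577.1307873268127), np.float64(345.9822361731663), 16, 88.2) 4 rows
  tr [[0.0, 0.0, 22.0], [1.0, 0.0, 21.0], [0.0, 0.0, 22.0], [1.0, -1.0, 21.0]]
  dr [[0.0, 0.0, 0.0], [0.0, 0.0, 0.0], [0.1, 0.1, 0.0], [0.0, 0.0, -0.1]]
```

View pics/rs17.png

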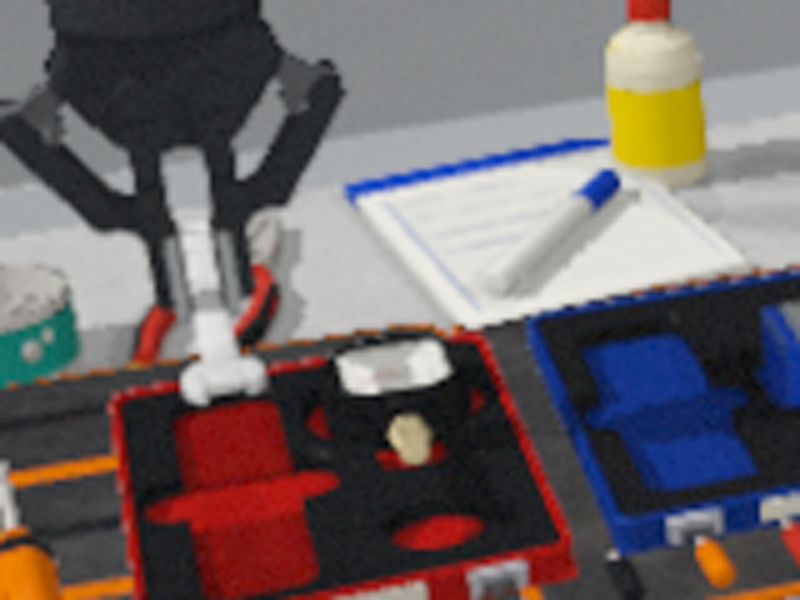

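View pics/rc17.png

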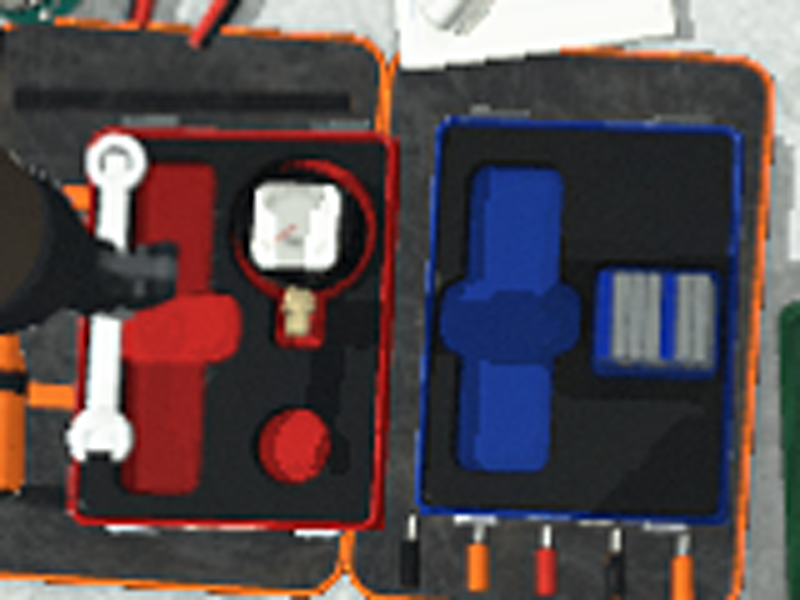

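```bash
python3 - <<'E'
from h import *
P=ray("top",(np.array([(118,133),(99,463)])+.5)/5-.5+[130,155],104);print(P,P.mean(0),np.linalg.norm(P[0]-P[1]))
d=P[0]-P[1];print(np.degrees(np.arctan2(d[1],d[0])))
for i in range(3):arm.get_image('top')
st()
E
```

```text
[[661.95853627 345.96685528 104.        ]
 [497.1317489  350.81406716 104.        ]] [579.54514259 348.39046122 104.        ] 164.89804516233437
-1.6844638412270916
t 23.85 [578.  346.  101.3] F [ 0.1 -0.5 -1.1] w 11.2
```

Request:
send_rows --translation '[[1.5,-1,30],[0,0,28],[0,0,16],[0,0,8],[0,0,0]]' --dr '[[0,0,0],[0,0,0],[0,0,0],[0,0,0],[0,0,0]]' --grip '[5,5,5,5,5]'

```text
clock: 24.48
position: [576.5, 345.0, 18.5]
ee_rot: [0.016, 1.0, -0.0, 0.0]
contact_force: [-0.2, -0.6, -0.6]
gripper_width: 10.8
```

```bash
python3 - <<'E'
from ov import *
for i in range(2):arm.get_image('top')
st()
ovl("top","c18.png",130,155,160,120,5,[])
ovl("scene","s18.png",80,200,160,120,5,[])
E
```

```text
t 24.73 [576.9 345.4  19.6] F [-0.6  0.1 -0.6] w 11.3
```

View pics/rs18.png

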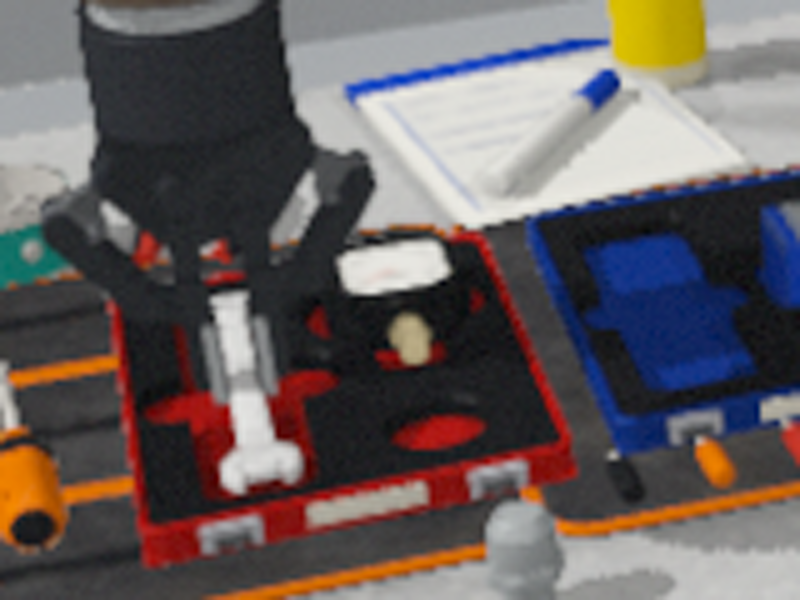

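View pics/rc18.png

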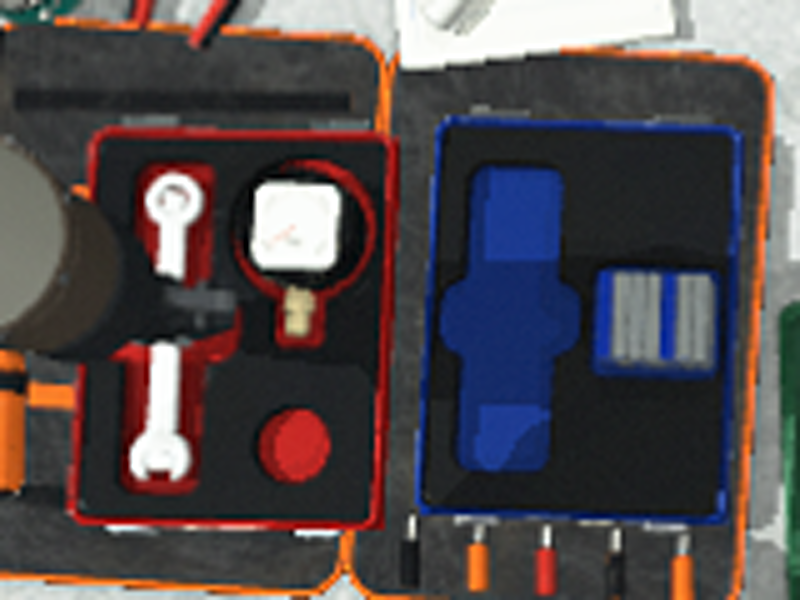

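Request:
send_rows --translation '[[0,0,2.7],[0,0,0],[0,0,0],[0,0,0],[0,0,-30]]' --dr '[[0,0,0],[0,0,0],[0,0,0],[0,0,0],[0,0,0]]' --grip '[5,12,30,32,32]'

```text
clock: 25.45
position: [574.7, 343.5, 43.4]
ee_rot: [0.017, 1.0, -0.002, -0.002]
contact_force: [0.5, 0.1, 0.4]
gripper_width: 31.9
```

```bash
python3 - <<'E'
from ov import *
st()
plan([(577,345,230,88,4),(480,-30,230,130,None),(389,-228,110,175,None)])
ovl("scene","s19.png",80,200,160,120,5,[])
ovl("top","c19.png",330,195,200,120,4,[])
print([(np.round(r['xyz']),round(r['confidence'],2)) for r in arm.place_of('transmitter',"top")[:3]])
print([(np.round(r['xyz']),round(r['confidence'],2)) for r in arm.search_frame('transmitter',"top")[:3]])
E
```

```text
t 25.6 [577.9 346.1  49. ] F [ 0.1  0.6 -0.2] w 31.7
t 25.60 p [577.3 345.9  47.7] w 31.7 F [ 0.1  0.6 -0.2] j [ 0.78  0.63 -0.08  0.   -0.86 -2.38] jaw 88.1
-> (577, 345, 230, 88) 4 rows
  tr [[0.0, 0.0, -46.0], [0.0, 0.0, -45.0], [0.0, 0.0, -46.0], [0.0, -1.0, -45.0]]
  dr [[0.0, 0.0, 0.0], [0.1, 0.1, 0.0], [0.0, 0.0, 0.1], [0.1, 0.1, 0.0]]
-> (480, -30, 230, 130) 8 rows
  tr [[10.0, -47.0, 0.0], [15.0, -46.0, 0.0], [19.0, -45.0, 0.0], [23.0, -43.0, 0.0], [27.0, -40.0, 0.0], [30.0, -38.0, 0.0], [34.0, -34.0, 0.0], [36.0, -32.0, 0.0]]
  dr [[0.0, 0.0, -5.2], [0.0, 0.0, -5.3], [0.0, 0.0, -5.2], [0.0, 0.0, -5.3], [0.0, 0.0, -5.2], [0.0, 0.0, -5.3], [0.0, 0.0, -5.2], [0.0, 0.0, -5.3]]
-> (389, -228, 110, 175) 5 rows
  tr [[39.0, -19.0, 24.0], [42.0, -12.0, 24.0], [43.0, -5.0, 24.0], [44.0, 1.0, 24.0], [43.0, 8.0, 24.0]]
  dr [[0.0, 0.0, -9.0], [0.0, 0.0, -9.0], [0.0, 0.0, -9.0], [0.0, 0.0, -9.0], [0.0, 0.0, -9.0]]
[(array([ 389., -222.,   -3.]), 0.68), (array([485., -38.,   1.]), 0.36)]
[(array([ 391., -222.,   31.]), 0.75)]
```

View pics/rs19.png

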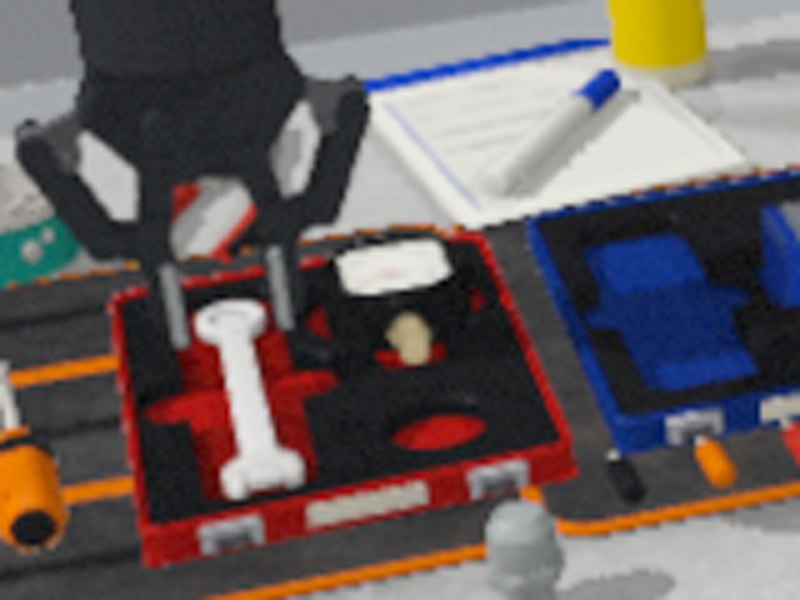

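View pics/rc19.png

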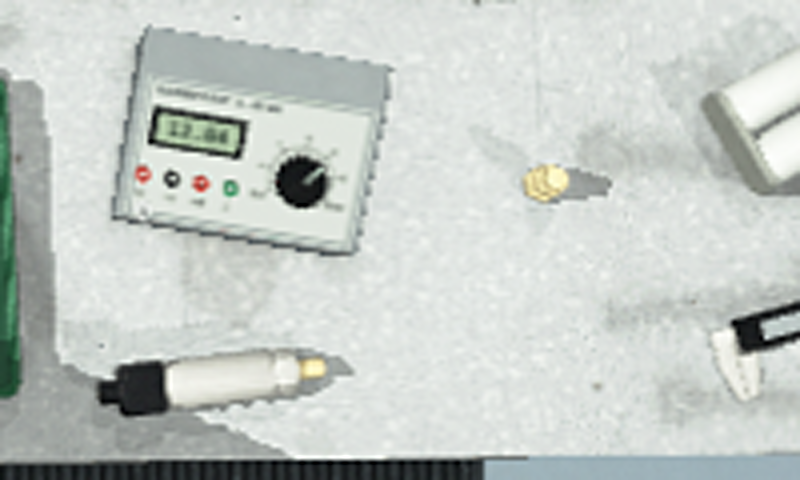

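```bash
python3 - <<'E'
from h import *
f=lambda q,z:ray("top",(np.array(q)+.5)/4-.5+[330,195],z)
print(f([(113,218),(230,236),(355,252)],0)[:,:2]);print(f([(113,218),(230,236),(355,252)],40)[:,:2])
print(f([(166,362),(172,412),(275,350),(280,398)],16)[:,:2])
print(f([(98,391),(325,367),(166,387),(300,370)],16)[:,:2])
E
```

```text
[[ 496.11169864 -167.54585104]
 [ 483.28328254 -245.07403778]
 [ 471.72955144 -327.94740473]]
[[ 492.64036635 -164.46607271]
 [ 480.22513516 -239.4971876 ]
 [ 469.04353319 -319.7013221 ]]
[[ 400.22865227 -199.15225271]
 [ 367.81529631 -202.3953273 ]
 [ 407.22310288 -270.42674488]
 [ 376.06018034 -272.8800477 ]]
[[ 381.92262178 -154.53690901]
 [ 395.80570896 -302.77402788]
 [ 384.02460696 -198.8225096 ]
 [ 394.04869295 -286.40082762]]
```

```bash
python3 - <<'E'
from h import *
plan([(577,345,230,88,4),(480,-30,230,133,None),(387.5,-229,110,179,None),(387.5,-229,60,185.8,1)])
E
```

```text
t 25.80 p [575.7 344.5  44.8] w 31.8 F [ 0.  -0.3 -0.6] j [ 0.78  0.63 -0.08 -0.   -0.86 -2.38] jaw 88.1
-> (577, 345, 230, 88) 4 rows
  tr [[0.0, 0.0, -46.0], [0.0, 0.0, -46.0], [0.0, 0.0, -47.0], [-1.0, 0.0, -46.0]]
  dr [[0.0, 0.0, 0.0], [0.0, 0.0, 0.0], [0.0, 0.0, 0.1], [-0.1, -0.1, 0.0]]
-> (480, -30, 230, 133) 8 rows
  tr [[10.0, -47.0, 0.0], [15.0, -46.0, 0.0], [20.0, -44.0, 0.0], [24.0, -42.0, 0.0], [28.0, -40.0, 0.0], [31.0, -37.0, 0.0], [35.0, -34.0, 0.0], [38.0, -29.0, 0.0]]
  dr [[0.0, 0.0, -5.6], [0.0, 0.0, -5.6], [0.0, 0.0, -5.6], [0.0, 0.0, -5.6], [0.0, 0.0, -5.6], [0.0, 0.0, -5.7], [0.0, 0.0, -5.6], [0.0, 0.0, -5.7]]
-> (387.5, -229, 110, 179) 6 rows
  tr [[34.0, -14.0, 20.0], [35.0, -9.0, 20.0], [36.0, -4.0, 20.0], [37.0, 0.0, 20.0], [36.0, 6.0, 20.0], [36.0, 10.0, 19.0]]
  dr [[0.0, 0.0, -7.7], [0.0, 0.0, -7.7], [0.0, 0.0, -7.6], [0.0, 0.0, -7.7], [0.0, 0.0, -7.6], [0.0, 0.0, -7.7]]
-> (387.5, -229, 60, 185.8) 1 rows
  tr [[0.0, 0.0, 50.0]]
  dr [[0.0, 0.0, -6.8]]
```

Request:
send_rows --translation '[[0,0,-46],[0,0,-46],[0,0,-47],[0,0,-46],[10,-47,0]]' --dr '[[0,0,0],[0,0,0],[0,0,0],[0,0,0],[0,0,-5.6]]' --grip '[32,40,55,55,55]'

```text
clock: 26.42
position: [566.8, 300.9, 234.2]
ee_rot: [-0.035, 0.999, 0.002, 0.004]
contact_force: [0.5, -0.6, -0.3]
gripper_width: 55.0
```

Request:
send_rows --translation '[[15,-46,0],[20,-44,0],[24,-42,0],[28,-40,0],[31,-37,0]]' --dr '[[0,0,-5.6],[0,0,-5.6],[0,0,-5.6],[0,0,-5.6],[0,0,-5.7]]' --grip '[55,55,55,55,55]'

```text
clock: 27.05
position: [503.1, 62.3, 230.2]
ee_rot: [-0.276, 0.961, -0.0, -0.001]
contact_force: [0.2, -0.1, 0.2]
gripper_width: 55.2
```

Request:
send_rows --translation '[[35,-34,0],[38,-29,0],[34,-14,20],[35,-9,20],[36,-4,20]]' --dr '[[0,0,-5.6],[0,0,-5.7],[0,0,-7.7],[0,0,-7.7],[0,0,-7.6]]' --grip '[55,55,55,55,55]'

```text
clock: 27.68
position: [432.9, -129.7, 169.8]
ee_rot: [-0.547, 0.837, 0.0, -0.0]
contact_force: [0.9, -0.0, -0.2]
gripper_width: 55.0
```

Request:
send_rows --translation '[[37,0,20],[36,6,20],[36,10,19],[0,0,40],[0,0,0]]' --dr '[[0,0,-7.7],[0,0,-7.6],[0,0,-7.7],[0,0,-6.8],[0,0,0]]' --grip '[55,55,55,55,55]'

```text
clock: 28.3
position: [385.0, -229.3, 69.4]
ee_rot: [0.742, -0.671, -0.003, 0.002]
contact_force: [0.7, 0.6, 0.7]
gripper_width: 55.0
```

```bash
python3 - <<'E'
from ov import *
for i in range(2):arm.get_image('top')
st()
plan([(387.5,-229,3,185.8,3)])
ovl("top","c20.png",330,195,120,120,5,[])
E
```

```text
t 28.55 [ 389.1 -229.5   73. ] F [-0.4  0.5  0.1] w 55.0
t 28.55 p [ 389.1 -229.4   73.2] w 55.0 F [-0.4  0.5  0.1] j [-0.17  0.29 -0.62  0.   -0.66  0.27] jaw -174.1
-> (387.5, -229, 3, 185.8) 3 rows
  tr [[0.0, 1.0, 23.0], [0.0, 0.0, 24.0], [-1.0, 1.0, 23.0]]
  dr [[-0.1, 0.0, 0.0], [0.0, 0.0, 0.1], [-0.1, -0.1, 0.0]]
```

View pics/rc20.png

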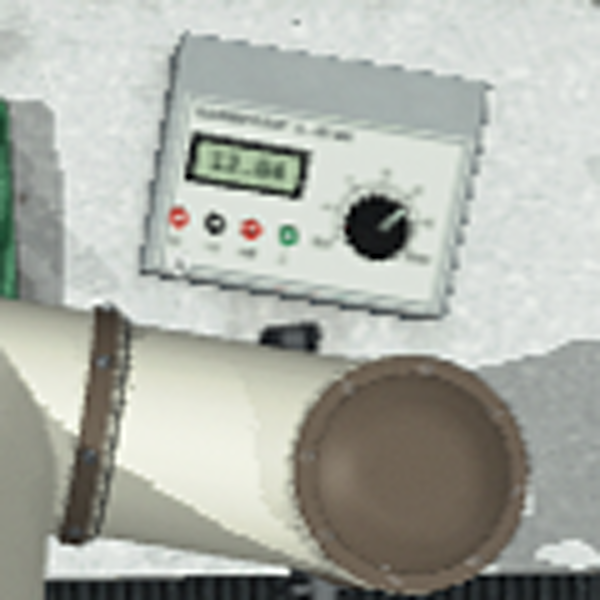

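Request:
send_rows --translation '[[0,1,25],[0,0,24],[0,0,12],[0,0,5],[0,0,0]]' --dr '[[0,0,0],[0,0,0],[0,0,0],[0,0,0],[0,0,0]]' --grip '[55,55,55,55,55]'

```text
clock: 29.22
position: [387.3, -229.6, 6.1]
ee_rot: [0.743, -0.67, 0.0, -0.0]
contact_force: [0.4, 0.7, 0.2]
gripper_width: 55.0
```

```bash
python3 - <<'E'
from ov import *
for i in range(2):arm.get_image('top')
st()
ovl("scene","s20.png",340,200,130,100,6,[])
E
```

```text
t 29.48 [ 387.3 -229.7    6.4] F [-0.2 -0.6 -0.9] w 55.1
```

View pics/rs20.png

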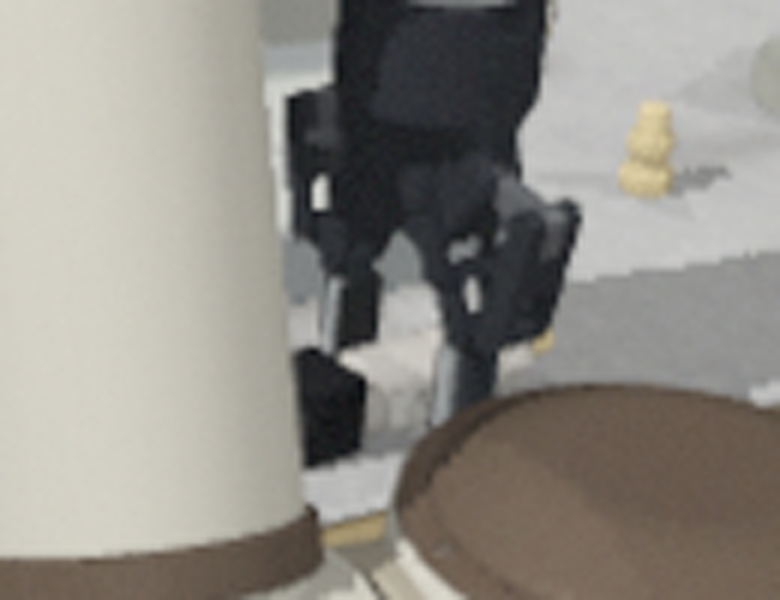

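Request:
send_rows --translation '[[0,0,3.7],[0,0,0],[0,0,0],[0,0,0],[0,0,0]]' --dr '[[0,0,0],[0,0,0],[0,0,0],[0,0,0],[0,0,0]]' --grip '[55,50,20,20,20]'

```text
clock: 30.15
position: [387.3, -229.7, 2.4]
ee_rot: [0.743, -0.67, 0.0, -0.0]
contact_force: [-0.3, 1.6, 3.9]
gripper_width: 29.9
```

Request:
send_rows --translation '[[0,0,0],[0,0,-5],[0,0,-20],[0,0,-30],[0,0,-10]]' --dr '[[0,0,0],[0,0,0],[0,0,0],[0,0,0],[0,0,0]]' --grip '[20,20,20,20,20]'

```text
clock: 30.78
position: [387.0, -229.6, 68.1]
ee_rot: [0.743, -0.67, 0.001, -0.001]
contact_force: [0.4, -0.2, -2.6]
gripper_width: 30.4
```

```bash
python3 - <<'E'
from ov import *
st()
ovl("scene","s21.png",340,180,130,100,6,[])
E
```

```text
t 30.93 [ 386.8 -229.6   67.6] F [-0.2 -0.2 -3.2] w 30.3
```

View pics/rs21.png

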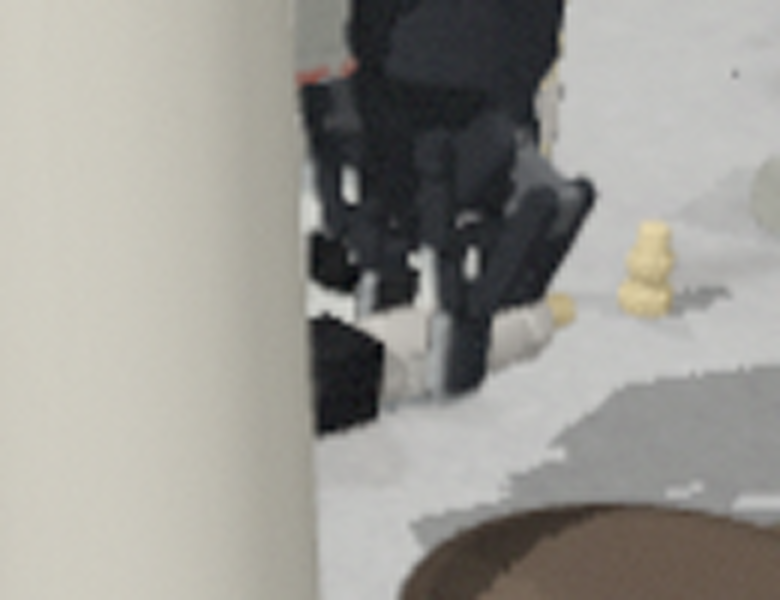

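```bash
python3 - <<'E'
from h import *
g=ap(BLUE,[(-1,38,0)])[0];print(g)
plan([(387,-229.6,235,185.8,3),(480,-30,235,138,None),(g[0],g[1],235,87.6,None)])
E
```

```text
[578.09215201 164.5085432    7.        ]
t 30.98 p [ 385.9 -229.3   66.2] w 30.5 F [-0.6 -0.4 -2.6] j [-0.17  0.3  -0.63 -0.   -0.65  0.28] jaw -174.1
-> (387, -229.6, 235, 185.8) 3 rows
  tr [[0.0, 0.0, -56.0], [0.0, 0.0, -56.0], [0.0, -1.0, -57.0]]
  dr [[0.0, 0.0, 0.0], [0.0, 0.0, 0.0], [0.1, 0.1, 0.1]]
-> (480, -30, 235, 138) 6 rows
  tr [[-31.0, -19.0, 0.0], [-34.0, -14.0, 0.0], [-35.0, -9.0, 0.0], [-37.0, -4.0, 0.0], [-37.0, 1.0, 0.0], [-36.0, 5.0, 0.0]]
  dr [[0.0, 0.0, 8.0], [0.0, 0.0, 8.0], [0.0, 0.0, 7.9], [0.0, 0.0, 8.0], [0.0, 0.0, 7.9], [0.0, 0.0, 8.0]]
-> (np.float64(578.0921520116108), np.float64(164.50854319748584), 235, 87.6) 6 rows
  tr [[-35.0, 10.0, 0.0], [-33.0, 15.0, 0.0], [-31.0, 19.0, 0.0], [-28.0, 23.0, 0.0], [-24.0, 27.0, 0.0], [-19.0, 31.0, 0.0]]
  dr [[0.0, 0.0, 8.4], [0.0, 0.0, 8.4], [0.0, 0.0, 8.4], [0.0, 0.0, 8.4], [0.0, 0.0, 8.4], [0.0, 0.0, 8.4]]
```

Request:
send_rows --translation '[[0,0,-56],[0,0,-56],[0,0,-57],[-31,-19,0],[-34,-14,0]]' --dr '[[0,0,0],[0,0,0],[0,0,0],[0,0,8],[0,0,8]]' --grip '[20,20,20,20,20]'

```text
clock: 31.6
position: [417.4, -162.5, 235.2]
ee_rot: [-0.64, 0.769, 0.001, -0.0]
contact_force: [0.7, -0.2, -3.6]
gripper_width: 30.0
```

Request:
send_rows --translation '[[-35,-9,0],[-37,-4,0],[-37,1,0],[-36,5,0],[-35,10,0]]' --dr '[[0,0,8],[0,0,8],[0,0,8],[0,0,8],[0,0,8.4]]' --grip '[20,20,20,20,20]'

```text
clock: 32.22
position: [495.0, 3.5, 234.0]
ee_rot: [-0.336, 0.942, 0.0, -0.002]
contact_force: [0.4, -0.1, -2.3]
gripper_width: 30.0
```

Request:
send_rows --translation '[[-33,15,0],[-31,19,0],[-28,23,0],[-24,27,0],[-19,31,0]]' --dr '[[0,0,8.4],[0,0,8.4],[0,0,8.4],[0,0,8.4],[0,0,8.4]]' --grip '[20,20,20,20,20]'

```text
clock: 32.85
position: [577.0, 165.1, 233.4]
ee_rot: [0.024, 1.0, -0.001, -0.002]
contact_force: [-0.4, -0.3, -2.6]
gripper_width: 30.1
```

Request:
send_rows --translation '[[0,0,50],[0,0,50],[0,0,35],[0,0,10],[0,0,0]]' --dr '[[0,0,0],[0,0,0],[0,0,0],[0,0,0],[0,0,0]]' --grip '[20,20,20,20,20]'

```text
clock: 33.48
position: [577.3, 164.0, 90.3]
ee_rot: [0.022, 1.0, -0.001, -0.001]
contact_force: [-0.5, 0.1, -1.4]
gripper_width: 30.7
```

```bash
python3 - <<'E'
from ov import *
for i in range(2):arm.get_image('top')
st()
g=ap(BLUE,[(-1,38,0)])[0]
plan([(g[0],g[1],15,87.6,4)])
ovl("top","c22.png",160,155,160,120,5,[])
ovl("scene","s22.png",140,180,160,120,5,[])
E
```

```text
t 33.73 [578.3 164.7  92.8] F [-0.7  0.3 -3.1] w 30.1
t 33.73 p [578.2 164.6  92.8] w 30.1 F [-0.7  0.3 -3.1] j [ 0.55  0.47 -0.23  0.   -0.86 -2.16] jaw 87.5
-> (np.float64(578.0921520116108), np.float64(164.50854319748584), 15, 87.6) 4 rows
  tr [[0.0, 0.0, 19.0], [0.0, 0.0, 20.0], [0.0, 0.0, 19.0], [0.0, 0.0, 20.0]]
  dr [[0.0, 0.0, 0.0], [0.0, 0.1, 0.0], [0.0, 0.0, 0.0], [0.1, 0.1, -0.1]]
```

View pics/rs22.png

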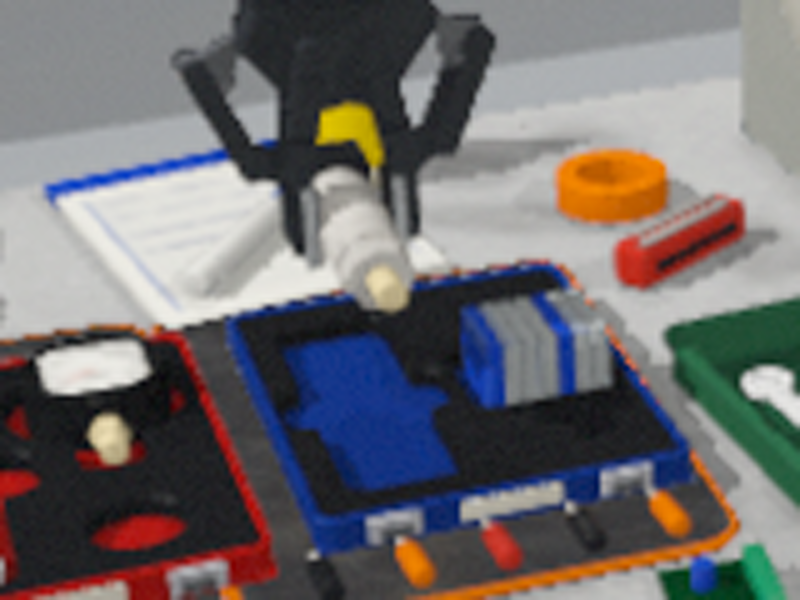

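View pics/rc22.png

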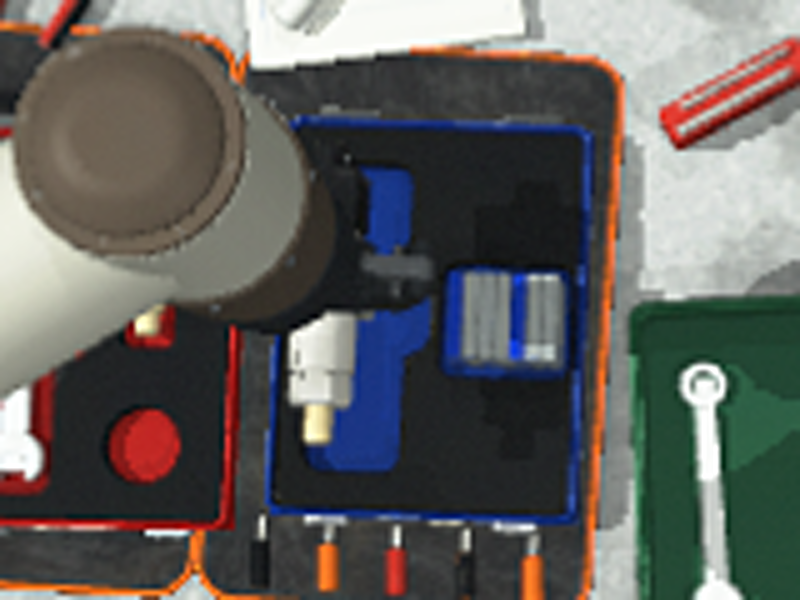

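```bash
python3 - <<'E'
from h import *
P=ray("top",(np.array([(318,445)])+.5)/5-.5+[160,155],106)
print(P,(P-BLUE[:3,3])@BLUE[:3,:3])
E
```

```text
[[503.88227856 168.71767124 106.        ]] [[-75.32103877  39.09784896  99.        ]]
```

Request:
send_rows --translation '[[0,0,28],[0,0,26],[0,0,14],[0,0,8],[0,0,0]]' --dr '[[0,0,0],[0,0,0],[0,0,0],[0,0,0],[0,0,0]]' --grip '[20,20,20,20,20]'

```text
clock: 34.45
position: [577.9, 164.5, 15.6]
ee_rot: [0.022, 1.0, 0.0, 0.0]
contact_force: [0.6, 0.8, -3.0]
gripper_width: 30.0
```

```bash
python3 - <<'E'
from ov import *
for i in range(2):arm.get_image('top')
st()
ovl("scene","s23.png",140,180,160,120,5,[])
E
```

```text
t 34.7 [577.8 164.5  15.8] F [-0.6 -1.  -3.6] w 29.6
```

View pics/rs23.png

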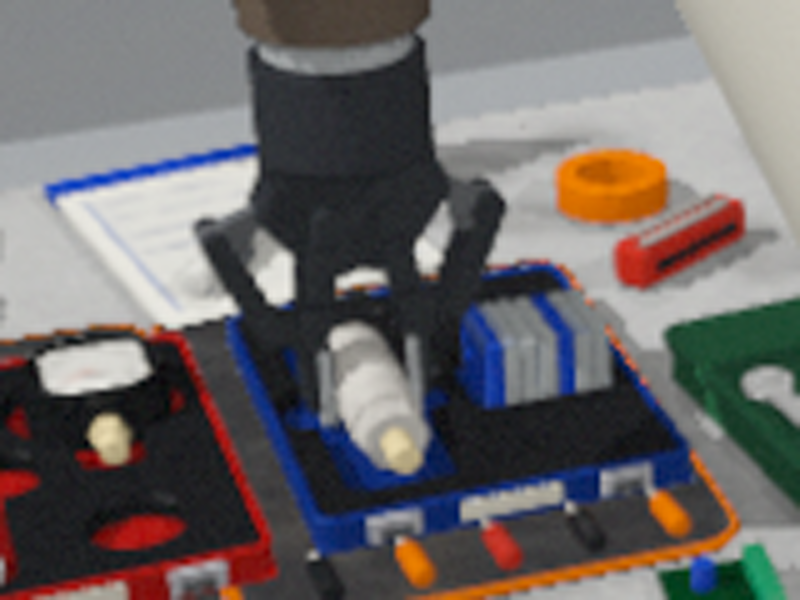

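Request:
send_rows --translation '[[0,0,1],[0,0,0],[0,0,0],[0,0,0],[0,0,-30]]' --dr '[[0,0,0],[0,0,0],[0,0,0],[0,0,0],[0,0,0]]' --grip '[20,32,41,41,41]'

```text
clock: 35.38
position: [575.8, 163.3, 42.3]
ee_rot: [0.022, 1.0, -0.001, -0.002]
contact_force: [0.8, 0.5, 0.0]
gripper_width: 41.3
```

Request:
send_rows --translation '[[0,0,-50],[0,0,-50],[0,0,-50],[0,0,-30],[0,0,0]]' --dr '[[0,0,0],[0,0,0],[0,0,0],[0,0,0],[0,0,0]]' --grip '[41,41,45,45,45]'

```text
clock: 36.0
position: [578.7, 164.8, 227.6]
ee_rot: [0.022, 1.0, 0.002, 0.003]
contact_force: [-1.6, -0.4, 0.8]
gripper_width: 44.5
```

```bash
python3 - <<'E'
from ov import *
st()
ovl("scene","s24.png",80,200,200,150,4,[])
ovl("top","c24.png",130,155,200,140,4,[])
f=lambda q,z:ray("top",(np.array(q)+.5)/4-.5+[330,195],z)
print(f([(554,178)],40),f([(540,186)],0))
plan([(577,164,230,88,1),(514.5,-451,180,98,None)])
E
```

```text
t 36.15 [577.  164.2 223.9] F [ 0.2  1.  -1. ] w 45.1
[[ 515.52414957 -450.272659     40.        ]] [[ 514.4851374  -453.23199754    0.        ]]
t 36.25 p [576.7 163.9 222.5] w 45.0 F [-0.1 -0.6 -0.4] j [ 0.55  0.35 -0.07 -0.   -1.16 -2.16] jaw 87.5
-> (577, 164, 230, 88) 1 rows
  tr [[-0.3, 0.1, -7.5]]
  dr [[-0.1, -0.2, -0.5]]
-> (514.5, -451, 180, 98) 12 rows
  tr [[3.0, -51.0, 4.0], [4.0, -51.0, 4.0], [5.0, -51.0, 4.0], [6.0, -51.0, 4.0], [6.0, -51.0, 4.0], [7.0, -51.0, 4.0], [8.0, -51.0, 4.0], [9.0, -51.0, 4.0], [9.0, -51.0, 4.0], [10.0, -51.0, 5.0], [11.0, -51.0, 4.0], [11.0, -50.0, 5.0]]
  dr [[0.0, 0.0, -0.8], [0.0, 0.0, -0.8], [0.0, 0.0, -0.8], [0.0, 0.0, -0.8], [0.0, 0.0, -0.8], [0.0, 0.0, -0.9], [0.0, 0.0, -0.8], [0.0, 0.0, -0.9], [0.0, 0.0, -0.8], [0.0, 0.0, -0.9], [0.0, 0.0, -0.8], [0.0, 0.0, -0.9]]
```

View pics/rs24.png

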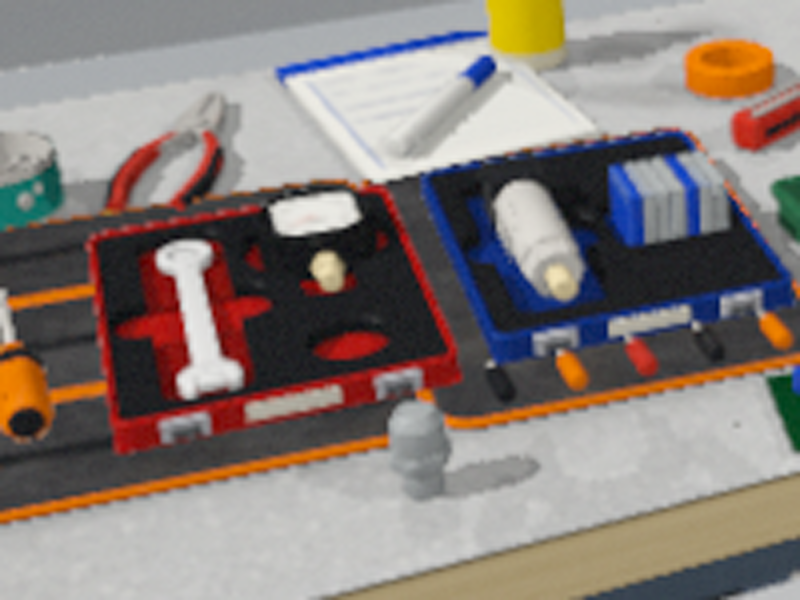

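View pics/rc24.png

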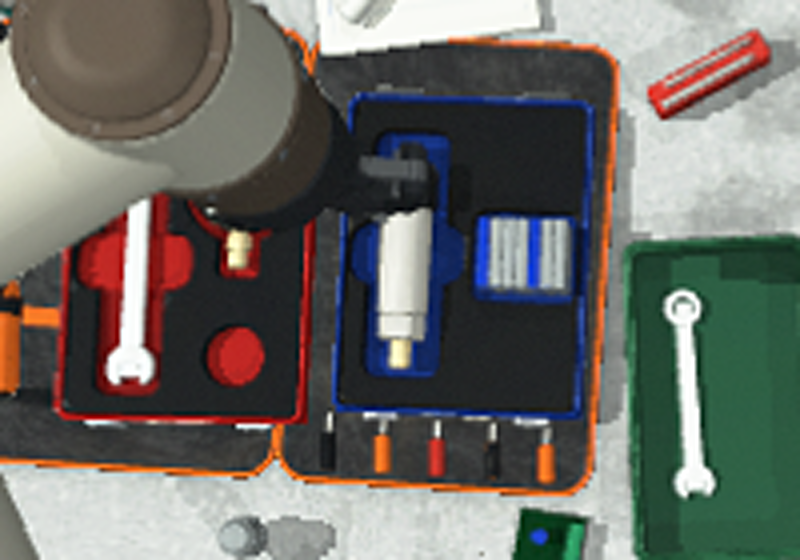

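Request:
send_rows --translation '[[3,-51,-4],[4,-51,-4],[5,-51,0],[6,-51,0],[6,-51,0]]' --dr '[[0,0,-0.8],[0,0,-0.8],[0,0,-0.8],[0,0,-0.8],[0,0,-0.8]]' --grip '[45,45,45,45,45]'

```text
clock: 36.88
position: [548.7, -92.0, 231.0]
ee_rot: [-0.014, 1.0, -0.0, -0.001]
contact_force: [-0.4, 0.4, 0.0]
gripper_width: 44.7
```

Request:
send_rows --translation '[[7,-51,0],[8,-51,0],[9,-51,0],[9,-51,0],[10,-51,0]]' --dr '[[0,0,-0.9],[0,0,-0.8],[0,0,-0.9],[0,0,-0.8],[0,0,-0.9]]' --grip '[45,45,45,45,45]'

```text
clock: 37.5
position: [520.3, -349.0, 230.8]
ee_rot: [-0.051, 0.999, 0.0, -0.001]
contact_force: [0.4, 1.1, 0.1]
gripper_width: 45.0
```

Request:
send_rows --translation '[[11,-51,0],[11,-50,0],[0,0,50],[0,0,40],[0,0,0]]' --dr '[[0,0,-0.8],[0,0,-0.9],[0,0,0],[0,0,0],[0,0,0]]' --grip '[45,45,45,45,45]'

```text
clock: 38.12
position: [507.4, -449.0, 136.8]
ee_rot: [-0.065, 0.998, 0.003, -0.004]
contact_force: [0.6, 0.2, 0.4]
gripper_width: 44.6
```

```bash
python3 - <<'E'
from ov import *
for i in range(2):arm.get_image('top')
st()
plan([(515,-451.5,60,98,2)])
ovl("scene","s25.png",400,150,130,100,6,[])
ovl("top","c25.png",400,190,130,100,6,[])
for c in("scene","top"):print([(np.round(r['xyz']),round(r['confidence'],2)) for r in arm.place_of('union_brass',c)[:3]])
E
```

```text
t 38.38 [ 511.2 -450.9  144.3] F [-0.2 -0.8  0.4] w 45.2
t 38.38 p [ 511.2 -450.8  144.6] w 45.2 F [-0.2 -0.8  0.4] j [-0.49  0.54  0.04  0.   -1.07 -0.95] jaw 97.6
-> (515, -451.5, 60, 98) 2 rows
  tr [[-2.0, 0.0, 42.0], [-1.0, -1.0, 43.0]]
  dr [[-0.1, 0.1, -0.2], [-0.1, 0.1, -0.2]]
[(array([ 517., -454.,   -3.]), 0.58)]
[(array([ 516., -452.,   -2.]), 0.43)]
```

View pics/rs25.png

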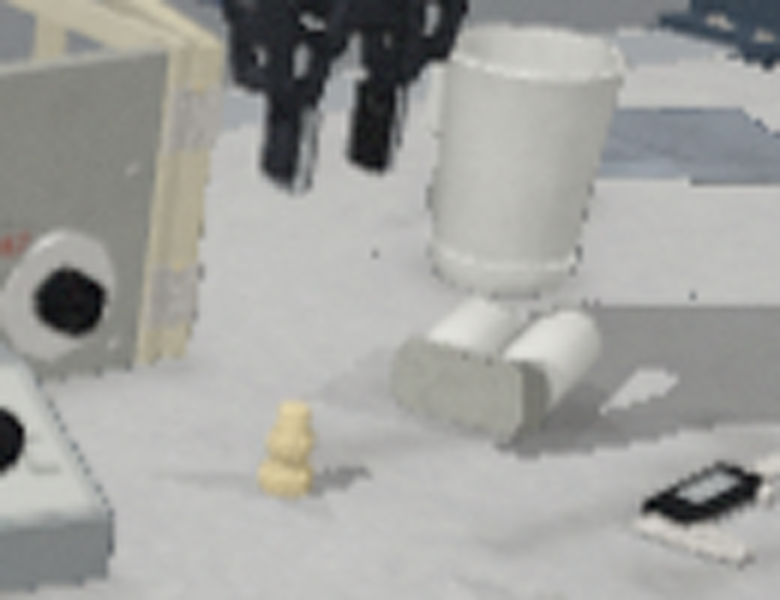

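View pics/rc25.png

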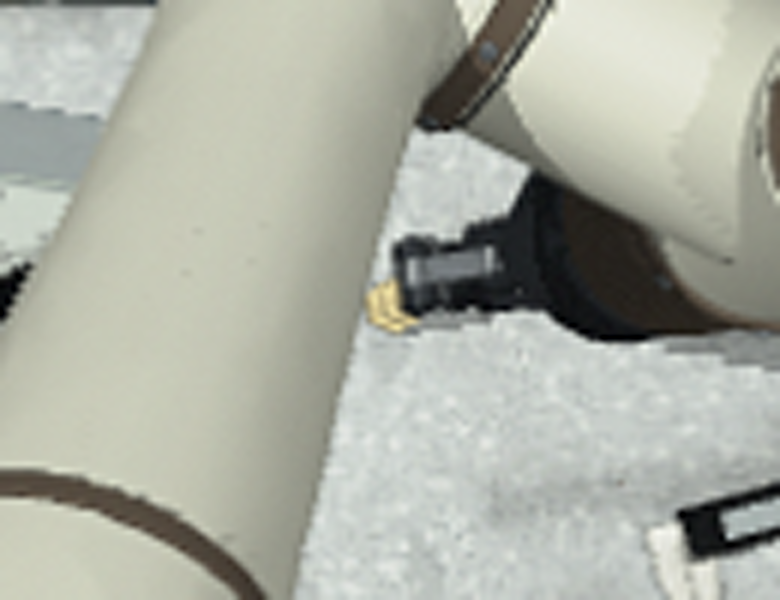

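```bash
python3 - <<'E'
from h import *
f=lambda q,z:ray("scene",(np.array(q)+.5)/6-.5+[400,150],z)
print(f([(294,406)],40),f([(286,480)],6))
for i in range(3):arm.get_image('top')
st()
E
```

```text
[[ 513.47265671 -451.0587585    40.        ]] [[ 509.87714159 -449.01083599    6.        ]]
t 38.88 [ 510.  -450.3  142.3] F [0.1 0.6 0.4] w 44.8
```

Request:
send_rows --translation '[[-4,-1,30],[0,0,30],[0,0,20],[0,0,5],[0,0,0]]' --dr '[[0,0,0],[0,0,0],[0,0,0],[0,0,0],[0,0,0]]' --grip '[45,45,45,45,45]'

```text
clock: 39.5
position: [514.3, -451.0, 57.4]
ee_rot: [-0.066, 0.998, -0.0, 0.0]
contact_force: [1.4, 0.6, 0.1]
gripper_width: 44.9
```

```bash
python3 - <<'E'
from ov import *
for i in range(3):arm.get_image('top')
st()
ovl("scene","s26.png",400,150,130,100,6,[])
ovl("top","c26.png",400,190,130,100,6,[])
E
```

```text
t 39.8 [ 514.5 -451.1   58.2] F [-0.3 -0.6  0.4] w 44.6
```

View pics/rs26.png

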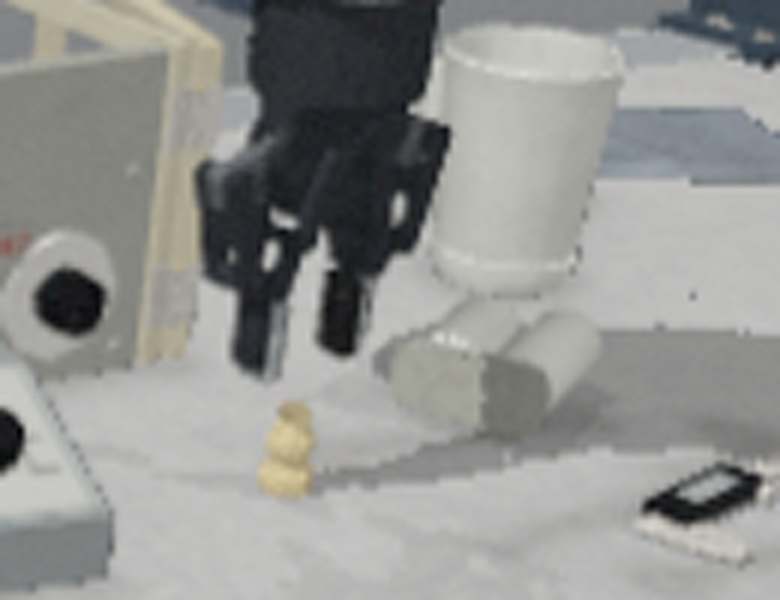

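View pics/rc26.png

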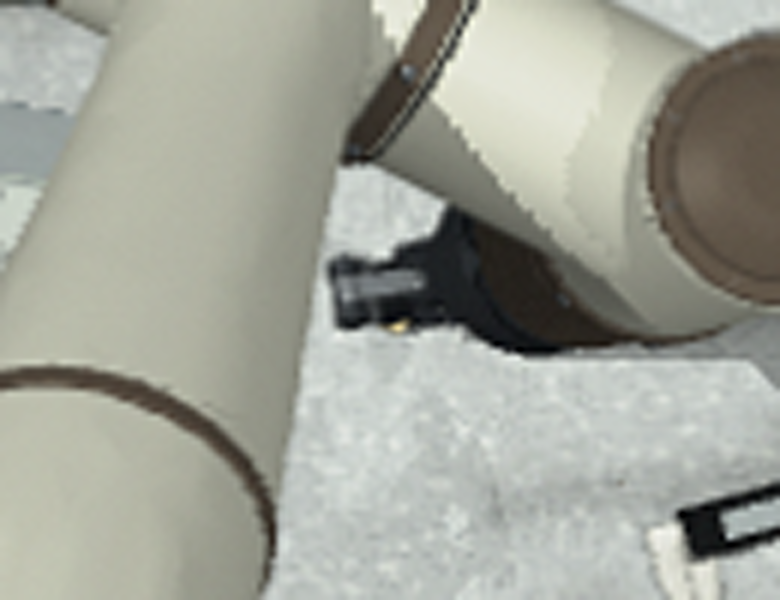

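Request:
send_rows --translation '[[0,0,20],[0,0,16],[0,0,7],[0,0,1],[0,0,0]]' --dr '[[0,0,0],[0,0,0],[0,0,0],[0,0,0],[0,0,0]]' --grip '[45,45,45,45,45]'

```text
clock: 40.52
position: [514.4, -451.0, 13.6]
ee_rot: [-0.066, 0.998, -0.0, 0.0]
contact_force: [0.7, 0.8, -0.1]
gripper_width: 45.0
```

```bash
python3 - <<'E'
from ov import *
st()
ovl("scene","s27.png",400,150,130,100,6,[])
E
```

```text
t 40.67 [ 514.5 -451.    13.8] F [-0.2 -0.  -0.7] w 44.8
```

View pics/rs27.png

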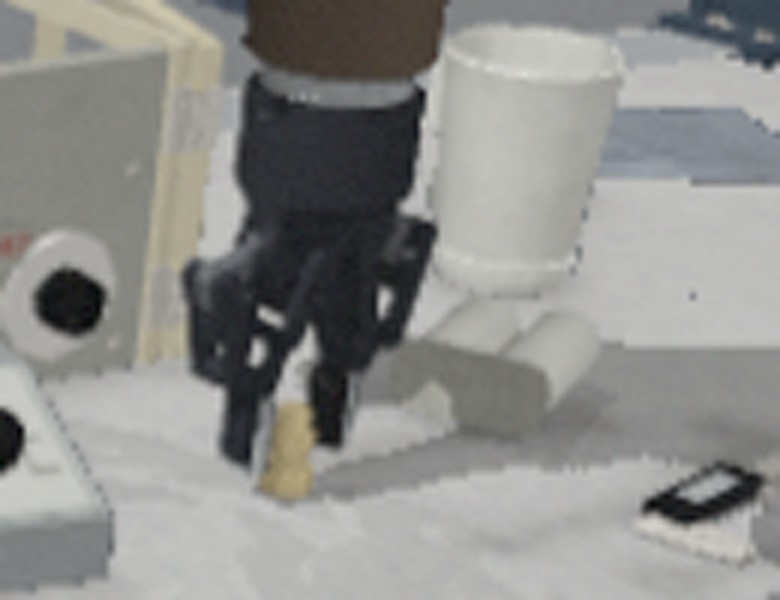

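Request:
send_rows --translation '[[0,0,-1],[0,0,0],[0,0,0],[0,0,0],[0,0,0]]' --dr '[[0,0,0],[0,0,0],[0,0,0],[0,0,0],[0,0,0]]' --grip '[40,32,24,15,10]'

```text
clock: 41.35
position: [514.3, -451.1, 14.5]
ee_rot: [-0.066, 0.998, -0.0, 0.0]
contact_force: [0.1, -0.9, 2.1]
gripper_width: 16.5
```

Request:
send_rows --translation '[[0,0,0],[0,0,-5],[0,0,-20],[0,0,-20],[0,0,-5]]' --dr '[[0,0,0],[0,0,0],[0,0,0],[0,0,0],[0,0,0]]' --grip '[10,10,10,10,10]'

```text
clock: 41.98
position: [515.1, -451.4, 66.9]
ee_rot: [-0.066, 0.998, -0.001, 0.002]
contact_force: [0.2, -1.0, -1.7]
gripper_width: 16.8
```

```bash
python3 - <<'E'
from ov import *
st()
ovl("scene","s28.png",400,130,130,100,6,[])
g=ap(RED,[(-62,-34,0)])[0];print(g)
plan([(514.5,-451,260,97.6,4),(g[0],g[1],260,88.2,None)])
E
```

```text
t 42.12 [ 514.4 -450.9   65.4] F [-0.   0.4 -1.5] w 16.7
[512.96262745 277.96424401   7.        ]
t 42.17 p [ 513.7 -450.4   63.7] w 16.7 F [-0.2 -0.5 -0.3] j [-0.48  0.62 -0.03 -0.   -0.92 -0.96] jaw 97.5
-> (514.5, -451, 260, 97.6) 4 rows
  tr [[0.0, 0.0, -49.0], [0.0, 0.0, -49.0], [0.0, 0.0, -49.0], [-1.0, -1.0, -49.0]]
  dr [[0.0, 0.0, 0.0], [0.0, 0.0, 0.0], [0.0, 0.0, 0.0], [0.1, 0.0, -0.1]]
-> (np.float64(512.9626274486683), np.float64(277.96424401040906), 260, 88.2) 14 rows
  tr [[-7.0, 52.0, 0.0], [-6.0, 52.0, 0.0], [-5.0, 52.0, 0.0], [-5.0, 52.0, 0.0], [-4.0, 52.0, 0.0], [-4.0, 52.0, 0.0], [-3.0, 52.0, 0.0], [-2.0, 52.0, 0.0], [-2.0, 52.0, 0.0], [-1.0, 52.0, 0.0], [-1.0, 52.0, 0.0], [0.0, 52.0, 0.0], [1.0, 52.0, -1.0], [1.0, 52.0, 0.0]]
  dr [[0.0, 0.0, 0.7], [0.0, 0.0, 0.7], [0.0, 0.0, 0.7], [0.0, 0.0, 0.7], [0.0, 0.0, 0.7], [0.0, 0.0, 0.7], [0.0, 0.0, 0.7], [0.0, 0.0, 0.6], [0.0, 0.0, 0.7], [0.0, 0.0, 0.6], [0.0, 0.0, 0.7], [0.0, 0.0, 0.6], [0.0, 0.0, 0.7], [-0.1, 0.0, 0.6]]
```

View pics/rs28.png

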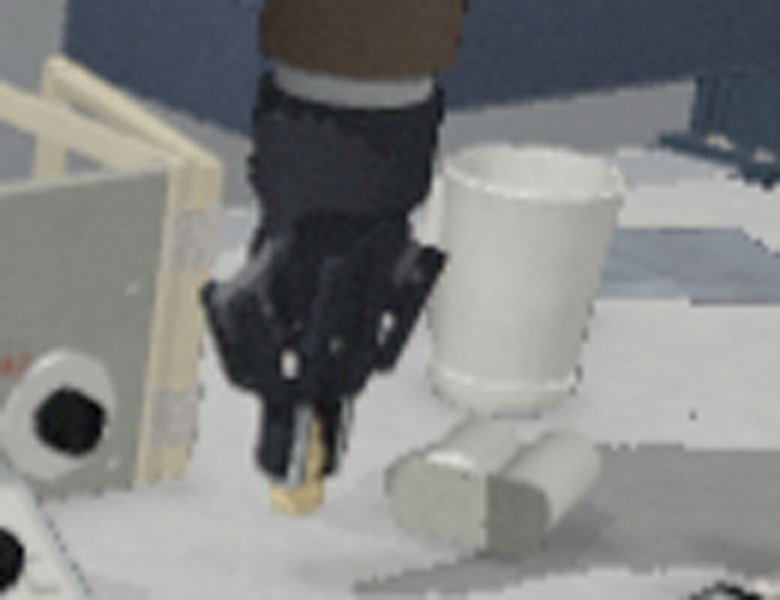

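Request:
send_rows --translation '[[0,0,-49],[0,0,-49],[0,0,-49],[0,0,-49],[-7,52,0]]' --dr '[[0,0,0],[0,0,0],[0,0,0],[0,0,0],[0,0,0.7]]' --grip '[10,10,10,10,10]'

```text
clock: 42.8
position: [515.7, -401.1, 263.8]
ee_rot: [-0.057, 0.998, -0.003, 0.003]
contact_force: [0.7, 2.0, -1.6]
gripper_width: 16.7
```

Request:
send_rows --translation '[[-6,52,0],[-5,52,0],[-5,52,0],[-4,52,0],[-4,52,0]]' --dr '[[0,0,0.7],[0,0,0.7],[0,0,0.7],[0,0,0.7],[0,0,0.7]]' --grip '[10,10,10,10,10]'

```text
clock: 43.42
position: [512.9, -135.5, 259.3]
ee_rot: [-0.029, 1.0, 0.0, -0.001]
contact_force: [1.1, -0.9, -1.3]
gripper_width: 16.4
```

Request:
send_rows --translation '[[-3,52,0],[-2,52,0],[-2,52,0],[-1,52,0],[-1,52,0]]' --dr '[[0,0,0.7],[0,0,0.6],[0,0,0.7],[0,0,0.6],[0,0,0.7]]' --grip '[10,10,10,10,10]'

```text
clock: 44.05
position: [512.8, 124.6, 259.3]
ee_rot: [-0.0, 1.0, -0.0, -0.001]
contact_force: [-0.0, 0.4, -0.8]
gripper_width: 16.8
```

Request:
send_rows --translation '[[0,52,0],[1,52,0],[1,52,0],[0,0,40],[0,0,0]]' --dr '[[0,0,0.6],[0,0,0.7],[0,0,0.6],[0,0,0],[0,0,0]]' --grip '[10,10,10,10,10]'

```text
clock: 44.68
position: [510.8, 278.0, 215.9]
ee_rot: [0.016, 1.0, -0.003, -0.004]
contact_force: [0.7, -0.3, -0.5]
gripper_width: 16.7
```

```bash
python3 - <<'E'
from ov import *
for i in range(3):arm.get_image('top')
st()
g=ap(RED,[(-62,-34,0)])[0];print(g)
plan([(g[0],g[1],80,88.2,None)])
E
```

```text
t 44.98 [514.  278.8 221.8] F [-0.1  0.4 -0.7] w 16.7
[512.96262745 277.96424401   7.        ]
t 44.98 p [513.9 278.8 221.8] w 16.7 F [-0.1  0.4 -0.7] j [ 0.77  0.32 -0.11  0.   -1.13 -2.38] jaw 88.1
-> (np.float64(512.9626274486683), np.float64(277.96424401040906), 80, 88.2) 3 rows
  tr [[0.0, 0.0, 47.0], [1.0, -1.0, 47.0], [0.0, 0.0, 48.0]]
  dr [[0.0, 0.0, 0.0], [0.1, 0.1, -0.1], [0.0, 0.0, 0.0]]
```

Request:
send_rows --translation '[[0,0,47],[1,-1,47],[0,0,35],[0,0,15],[0,0,0]]' --dr '[[0,0,0],[0,0,0],[0,0,0],[0,0,0],[0,0,0]]' --grip '[10,10,10,10,10]'

```text
clock: 45.6
position: [512.5, 278.0, 76.3]
ee_rot: [0.016, 1.0, -0.0, 0.0]
contact_force: [-0.2, -0.1, -0.8]
gripper_width: 16.8
```

```bash
python3 - <<'E'
from ov import *
for i in range(3):arm.get_image('top')
st()
a=np.linspace(0,6.28,40)
circ=lambda x,y,r,z:np.c_[x+r*np.cos(a),y+r*np.sin(a),0*a+z]
ps=[(ap(RED,circ(-62,-34,20,15)),(0,255,0)),(circ(513,278,12.5,74),(0,255,255))]
ovl("scene","s30.png",80,200,160,120,5,ps)
ovl("top","c30.png",130,155,160,120,5,ps)
E
```

```text
t 45.9 [512.9 278.7  77.7] F [ 0.3 -0.1 -0.8] w 16.7
```

View pics/s30.png

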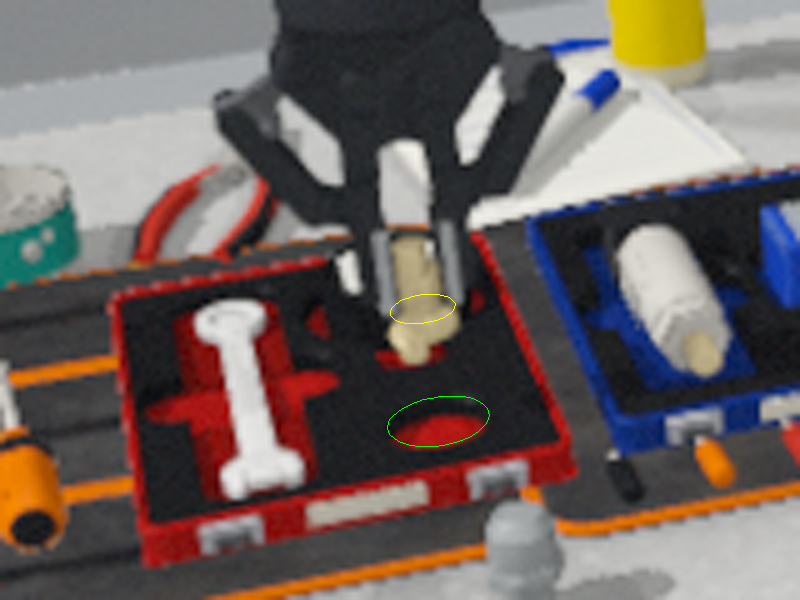

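View pics/c30.png

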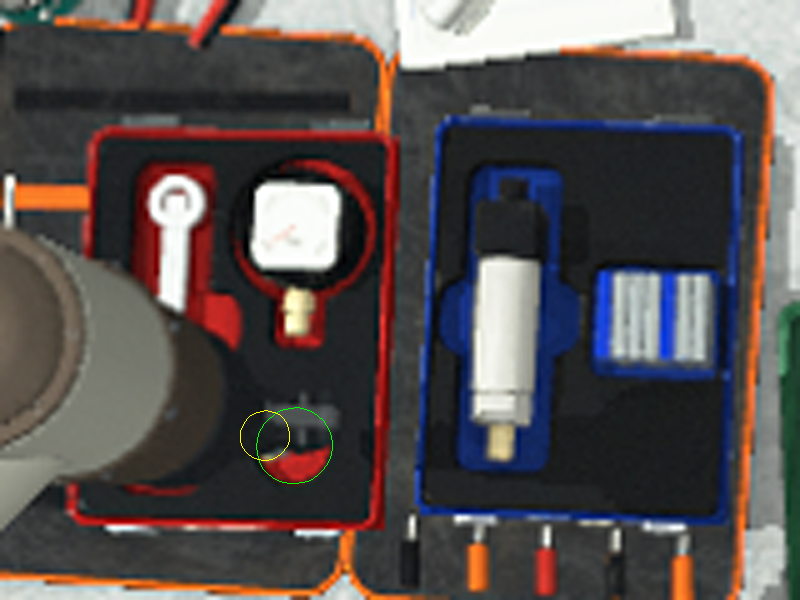

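Request:
send_rows --translation '[[0,-0.5,20],[0,0,17],[0,0,9],[0,0,3],[0,0,0]]' --dr '[[0,0,0],[0,0,0],[0,0,0],[0,0,0],[0,0,0]]' --grip '[10,10,10,10,10]'

```text
clock: 46.62
position: [512.4, 277.8, 27.3]
ee_rot: [0.016, 1.0, 0.0, 0.0]
contact_force: [0.1, 0.3, -0.5]
gripper_width: 16.7
```

```bash
python3 - <<'E'
from ov import *
for i in range(2):arm.get_image('top')
st()
ovl("scene","s31.png",80,200,160,120,5,[])
E
```

```text
t 46.88 [512.4 277.8  27.5] F [ 1.   0.9 -0.3] w 16.8
```

View pics/rs31.png

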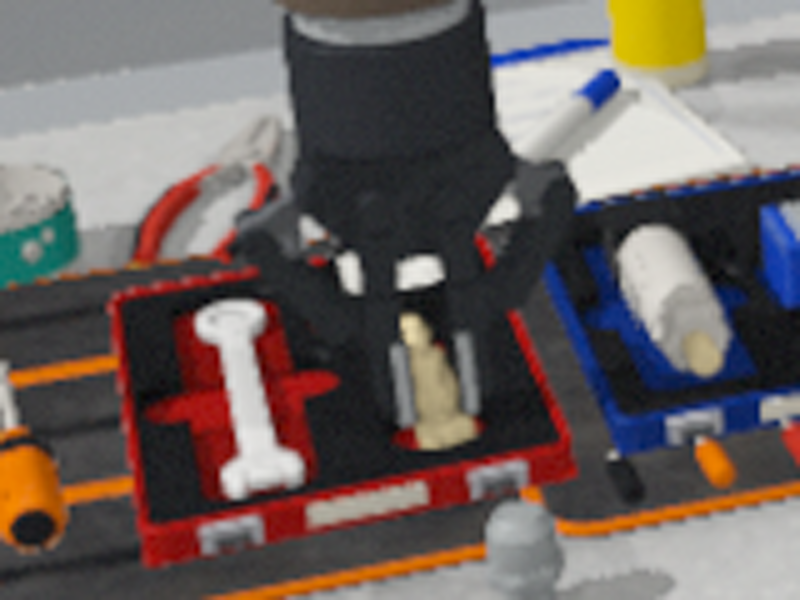

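Request:
send_rows --translation '[[0,0,1],[0,0,0],[0,0,0],[0,0,0],[0,0,0]]' --dr '[[0,0,0],[0,0,0],[0,0,0],[0,0,0],[0,0,0]]' --grip '[10,18,24,32,40]'

```text
clock: 47.55
position: [512.0, 277.5, 26.0]
ee_rot: [0.016, 1.0, -0.0, -0.0]
contact_force: [0.6, 0.3, -0.4]
gripper_width: 40.0
```

Request:
send_rows --translation '[[0,0,-15],[0,0,-40],[0,0,-50],[0,0,-50],[0,0,-30]]' --dr '[[0,0,0],[0,0,0],[0,0,0],[0,0,0],[0,0,0]]' --grip '[40,40,40,40,40]'

```text
clock: 48.18
position: [512.8, 278.0, 215.6]
ee_rot: [0.016, 1.0, 0.002, 0.002]
contact_force: [0.6, -0.2, -0.9]
gripper_width: 40.0
```

Request:
send_rows --translation '[[0,-50,0],[0,-50,0],[0,-50,0],[0,-50,0],[0,-50,0]]' --dr '[[0,0,0],[0,0,0],[0,0,0],[0,0,0],[0,0,0]]' --grip '[40,40,40,40,40]'

```text
clock: 48.8
position: [503.7, 26.2, 212.5]
ee_rot: [0.016, 1.0, 0.0, 0.001]
contact_force: [0.5, 0.0, -0.1]
gripper_width: 40.1
```

Request:
send_rows --translation '[[0,-50,0],[0,-50,0],[0,-50,0],[0,0,0],[0,0,0]]' --dr '[[0,0,0],[0,0,0],[0,0,0],[0,0,0],[0,0,0]]' --grip '[40,40,40,40,40]'

```text
clock: 49.42
position: [498.9, -122.2, 211.8]
ee_rot: [0.017, 1.0, 0.0, 0.001]
contact_force: [0.3, 0.9, -0.0]
gripper_width: 40.1
```

```bash
python3 - <<'E'
from ov import *
st()
ovl("scene","s32.png",80,200,200,150,4,[])
ovl("top","c32.png",130,155,215,160,3.7,[])
B=dict(tray_red=RED,tray_blue=BLUE)
for t,b in dict(gauge=RED,union_brass=RED,spanner_large=RED,transmitter=BLUE,terminals=BLUE,gland=None,spanner_small=T(482,-40,0,2)).items():
  for c in('top','scene'):
    for r in arm.place_of(t,c)[:1]:
        p=np.array(r['xyz']); print(t,c,p.round(),((p-b[:3,3])@b[:3,:3]).round() if b is not None else '',round(r['confidence'],2))
E
```

```text
t 49.58 [ 499.1 -121.4  211.6] F [ 0.  -0.3  0.5] w 40.0
gauge top [614. 271.  13.] [ 39. -37.   6.] 0.66
gauge scene [615. 274.  12.] [ 40. -35.   5.] 0.86
union_brass top [514. 277.  15.] [-61. -35.   8.] 0.42
union_brass scene [515. 277.  12.] [-60. -34.   5.] 0.51
spanner_large top [578. 348.  17.] [ 1. 38. 10.] 0.92
spanner_large scene [579. 348.  16.] [ 2. 38.  9.] 0.89
transmitter scene [575. 162.  11.] [-4. 35.  4.] 0.8
terminals scene [576.  84.  10.] [ -0. -42.   3.] 0.87
gland top [396. 269.  -1.]  0.61
gland scene [398. 268.  -2.]  0.6
spanner_small top [483. -16.   4.] [ 2. 24.  4.] 0.5
spanner_small scene [487. -19.  -1.] [ 6. 21. -1.] 0.51
```

View pics/rs32.png

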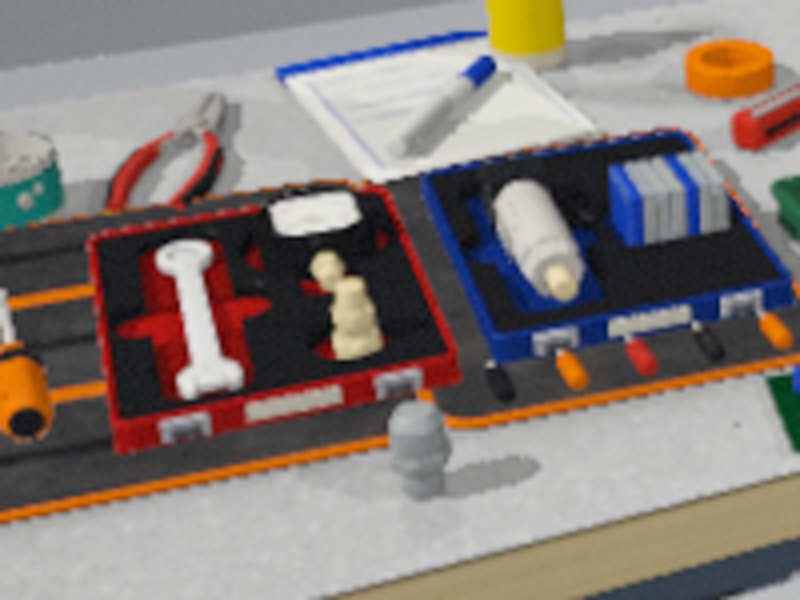

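View pics/rc32.png

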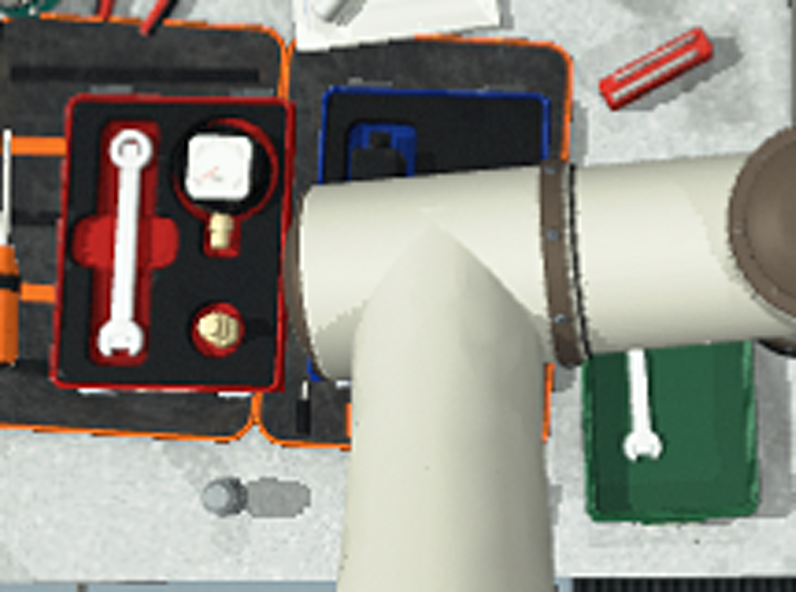

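```bash
python3 - <<'E'
from ov import *
for p in((513,277,12),(398,268,0)):
    q=(proj("scene",[p,(p[0],p[1],p[2]+40)])-[80,200])*4;print(q.round(0))
ovl("top","c33.png",175,220,40,40,12,[(box(0,0,1,1,0),(0,0,0))])
a=np.linspace(0,6.28,40);circ=lambda x,y,r,z:np.c_[x+r*np.cos(a),y+r*np.sin(a),0*a+z]
ovl("scene","s33.png",130,255,60,45,12,[(circ(512.5,277.5,7,52),(0,255,0)),(circ(512.5,277.5,11.5,12),(0,0,255)),(circ(512.5,277.5,11.5,24),(255,0,0))])
E
```

```text
[[354. 351.]
 [344. 283.]]
[[425. 484.]
 [416. 413.]]
```

View pics/s33.png

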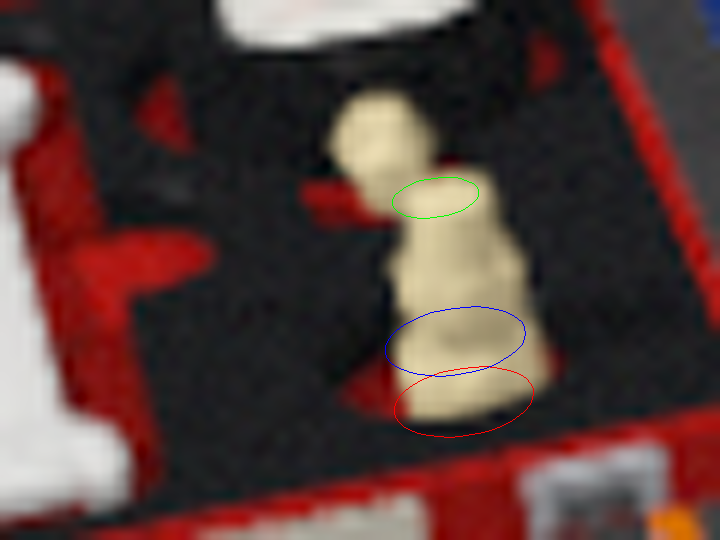

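View pics/rc33.png

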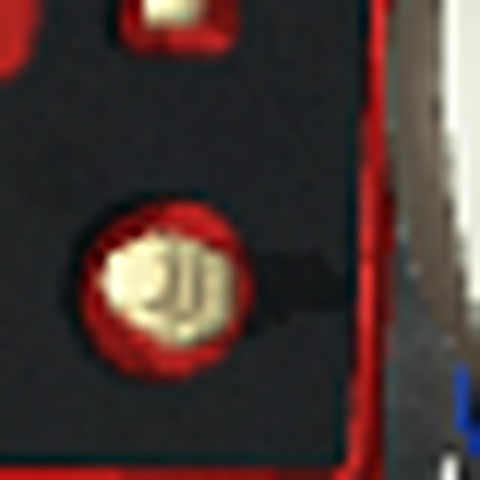

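```bash
python3 - <<'E'
from bench import arm
print(arm.job_done())
E
```

```text
the job is handed in; nothing more can be done
None
```

I made up both kits and handed the job in at about 50 s of the 141 s allowed. The hand-in reports no verdict.

- **Red tray:** it holds the gauge (dial up), the union (standing) and the large spanner.
- **Blue tray:** it holds the transmitter and the terminals. I lifted the terminals off before taking the spanner.
- **Left alone:** the gland and the small spanner stayed where they were.

**Last checks:** both cameras and the detectors put every part within about 5 mm of its place. All but one height was within about 2 mm of the cavity floor. The exception was the union: the top camera put it 3 mm above the floor (8 mm in the tray frame, limit 9), while the scene camera put it on the floor at 5 mm. The union and gland stood upright and the gripper was clear of everything.

**What disagreed or was not checked:**
- The transmitter and terminals were confirmed by the scene camera alone, because the arm blocked the top camera in the last picture. Earlier top views had shown both well in their seats.
- The terminals met about 10 N as they went down. A projection check afterwards agreed with them being fully seated.
- The camera and detector positions disagreed by 2–5 mm here and there, and the pose reading swung a few millimetres after fast moves. I let it settle before each grasp and placing.

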